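# Pack a pile of test coupons in its lipped carrier and clamp it

### The job

Pick up the three aluminium test coupons together as one pile and tilt them into the blue carrier, tucking one end of the pile under the carrier's fixed lip before you lower the other end, so that all three lie flat on the floor of the pocket, and let go. Then fold the hold-down arm fully down over them and press its black-knobbed plunger down until it bottoms on the coupons and its red band has gone into the boss. Leave the note block, red marker and loupe where they are.

Things in the scene. Friction and masses are not known exactly. Their poses are not given: they have to be found in the camera images.
- carrier: Blue coupon carrier, fixed. Origin: centre of its underside; x along it from lip end (-x, away from the robot) to hinge end (+x, robot side), z up. Corner walls only (5 mm thick, 28 mm high, flared tops); from x = -28 to 28 both long sides are open down to the worktop outside y = +-27.5, for fingers. Hinge-end wall: x 51.5 to 81.5, z up to 15; two hinge cheeks on it at x 65 to 81, z up to 47.
- pocket_floor (a point): Centre of the pocket's floor, 5 mm above the carrier's origin, axes as the carrier's. The pocket is 103 mm long (x from -51.5 to 51.5) and 63 mm wide (y from -31.5 to 31.5), for the pile of 100 x 60 x 18 mm.
- lip_edge (a point): Middle of the lower edge of the fixed steel lip on the carrier's far end: x = -44.5 mm, 21 mm above the pocket floor. The lip plate is 4 mm thick and overhangs the pocket by 7 mm, right across; the end wall under it is at x = -51.5. The mouth left is 96 mm long, so a level pile cannot pass.
- hold_arm (a joint): Angle (rad) of the steel hold-down arm: 0 = fully down, level over the pocket (stop); 1.57 upright; 2.2 = stop, folded back. It starts folded back at 1.75 to 2.05. Flat bar 22 mm wide, 6 mm thick, centred on the hinge axis in height, 90 mm from hinge to rounded tip. A stiff hinge (about 0.09 N m) keeps it where it is left.
- bar_hinge (a point): Point on the hold-down arm's hinge axis (which runs along the carrier's y), mid-way between the cheeks: 72 mm along x and 40 mm above the carrier's origin.
- bar_tip (a point): Rounded free tip of the hold-down arm, mid-thickness, 90 mm from the hinge.
- plunger (a joint): Depth (m) of the plunger pressed through the brass boss on the arm (32 mm from the hinge): 0 = drawn up, as at the start. With the arm down on the full pile its rubber foot bottoms on the top coupon at 0.012. Friction (3 N) holds it where it is left. A red band on the stem, 4 to 11 mm above the boss when drawn up, is hidden from 0.011.
- knob_top (a point): Centre of the top of the plunger's black knob (22 mm across, 13 mm high). With the arm down and the plunger drawn up it is at x = 40 mm, 84.5 mm above the carrier's origin; it goes straight down when pressed.
- coupon_a_centre (a point): Centre of the lowest of three equal, loose aluminium test coupons lying squarely on one another in a pile 18 mm high; red stripe across one end. Each is 100 (x) x 60 (y) x 6 mm (z, up), about 0.1 kg. Either end may go under the lip.
- coupon_b_centre (a point): Centre of the middle one of three equal, loose aluminium test coupons lying squarely on one another in a pile 18 mm high; yellow stripe across one end. Each is 100 (x) x 60 (y) x 6 mm (z, up), about 0.1 kg. Either end may go under the lip.
- coupon_c_centre (a point): Centre of the uppermost of three equal, loose aluminium test coupons lying squarely on one another in a pile 18 mm high; green stripe across one end. Each is 100 (x) x 60 (y) x 6 mm (z, up), about 0.1 kg. Either end may go under the lip.
- note_block: Bystander: block of yellow note paper, 76 x 76 x 14 mm; origin at the centre of its underside
- marker_red: Bystander: red marker lying down, 136 x 17 x 19 mm; origin at the centre of its underside
- loupe: Bystander: black eye loupe, 39 mm across, 38 mm tall; origin at the centre of its underside

How it is judged:
By the outcome, as a careful person would: the job done as asked, in the order asked, and still so for the second after the job is handed in, with the robot touching nothing.
It also fails if it takes over 58 s, if anything falls off the work surface, if the arm or the gripper's body presses on something with over 40 N, if the wrist force passes 120 N, or if a joint passes its speed limit or range.

### The arm

A 7-joint arm with a two-finger parallel gripper is mounted at the origin on a cart in front of the work surface, level with it; the furniture and walls round the work are solid. World frame = base frame: x ahead of the robot, y to its left, z up, the work surface at z = 0. Lengths are in m, angles in degrees, forces in N, time in s.
With the tool pointing down it reaches from about 0.35 to 0.9 m from the base axis. Payload 19.9 kg.
Tool frame: the origin (TCP) lies at the very end of the fingers, on their centre line; the grasp point (between the pads) lies 19 mm behind it (arm.grip_depth is the distance from the TCP to the grasp point, in m); z points along the fingers, y is the direction in which the jaws open and shut (so a half turn about z gives the same grasp; the last joint's range is limited). The gripper opens to 94 mm and grips with 3 to 60 N. Pads are 16 mm wide; open, the fingers measure 119 mm over their backs; the gripper's body (75 mm by 177 mm) begins 78 mm behind the grasp point.
Start: joints at [-78.467, 23.915, -0.59, 92.452, 0.269, 63.638, -3.037], TCP at [0.15, 0.607, 0.205] pointing down, gripper open.
Joint ranges: [-161.28, 161.28], [-22.2, 115.67], [-73.04, 71.86], [3.21, 147.25], [-68.34, 248.33], [10.77, 114.83], [-161.83, 161.83]. Speed limits (degrees/s): [108.29, 108.29, 136.94, 136.94, 172.46, 172.46, 172.46].

### API

Orientations are given as a 3x3 rotation matrix whose columns are the frame's x, y, z axes.
In Python, from bench import arm gives the robot as it stands.
- The arm moves only by the shell command python3 -m crank 'ROWS'. ROWS is JSON, one flat list of numbers, 7 for each row, row after row: the shift along the tool's x, y, z in cm, then the turn, a rotation vector about the tool's x, y, z in degrees, then the opening, from -1 (shut) to 1 (fully open). In form: [tx, ty, tz, rx, ry, rz, fingers, tx, ty, tz, rx, ry, rz, fingers, ...]. A call has 1 to 20 rows; each row shifts and turns the commanded pose from where the row before left it, along the tool's axes as they then stand; what a row does not reach is not made up. A row lasts 1/8 s, in which the tool goes at most 62.5 mm and 10.7 degrees, less where a joint would pass 70% of its speed; a pose out of reach is approached as far as the arm can. A call is refused whole if a number of a shift passes 6.25 or a number of a turn 10.7, either way. A call with a gripper value outside its range is refused whole. The fingers move at their own pace and stop on an object; the grip force is fixed at half the most. Time passes only in rows, so rows that do not move let the fingers close. It gives the time, the measured TCP pose, the force and the opening at its end, in the units of the state.
- arm.sense(): the state, without advancing time (a new reading comes with each control period).
- arm.capture(name): name is "side" or "top"; returns the picture (384x512x3 uint8, red, green, blue); there is no depth.
- arm.camera_model(name): a dict with "fx", "fy", "cx", "cy" (pixels), "extrinsics" (4x4, takes a point from camera to world coordinates). Camera axes: x right, y down, z forward; pixel columns grow to the right and rows downward; lengths in m; the calibration is good to about 2 mm. A picture is of the moment at which its call begins. camera_model takes no time and is no camera call.
- arm.finish_job(): hands the job in, once; it reports no verdict.
The state is a dict: "time_s": time; "joint_pos": joint angles; "joint_velocities": joint speeds; "joint_torque": joint torques, N m; "tool_pos": TCP position; "eef_rot": TCP orientation; "contact_force": force on the tool from outside, world axes, zero at the start; "moment": the same for the moment, N m; "finger_gap": opening from 0.0 (shut) to 1.0 (fully open).
Only numpy, scipy, OpenCV 4.12 (cv2) and the standard library are available. Lean on these libraries where they do the work, as an engineer would, in place of code of your own. Each camera call takes 0.05 s, during which the arm holds its last target.

## Working session

There is one attempt and no reset: what is moved stays moved. The work goes in short steps, Python scripts to look and compute and a shell command to move; the robot and the scene stay as the last step left them, time stands still between calls to the robot, and variables do not carry over. Pictures are saved under pics/ and viewed, and the job is handed in when it is done.

```bash
ls; mkdir -p pics; python3 - <<'E'
from bench import arm
import cv2,numpy as np
for n in ("side","top"):
    im=arm.capture(n); cv2.imwrite(f"pics/{n}0.png",im[:,:,::-1])
    m=arm.camera_model(n); print(n,m['fx'],m['fy'],m['cx'],m['cy']);print(np.round(m['extrinsics'],3))
s=arm.sense();print(s['time_s'],s['tool_pos'],np.round(s['eef_rot'],3),s['finger_gap'],s['contact_force'])
E
```

```text
pics
side 366.7818683176805 366.7818683176805 257.4220452461177 184.866455956974
[[ 0.918 -0.126  0.377  0.272]
 [-0.398 -0.301  0.867 -0.473]
 [ 0.004 -0.945 -0.327  0.373]
 [ 0.     0.     0.     1.   ]]
top 376.35425786891943 376.35425786891943 255.80148835961737 186.7720412645765
[[ 0.002 -0.972  0.236  0.393]
 [-1.    -0.001  0.002  0.221]
 [-0.002 -0.236 -0.972  0.913]
 [ 0.     0.     0.     1.   ]]
0.1 [0.15016023 0.60636123 0.20489684] [[-0.971  0.24  -0.   ]
 [ 0.24   0.971 -0.001]
 [-0.    -0.001 -1.   ]] 0.9984178490651301 [ 0.84218898 -0.31875413 -0.28503775]
```

View pics/side0.png

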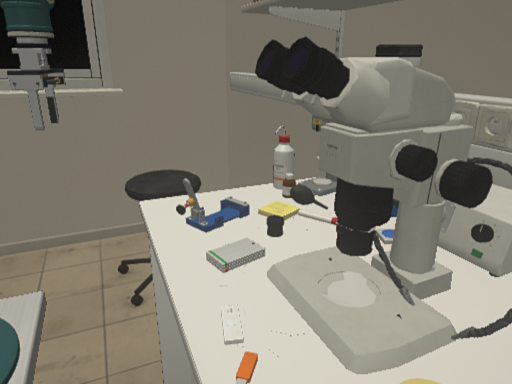

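View pics/top0.png

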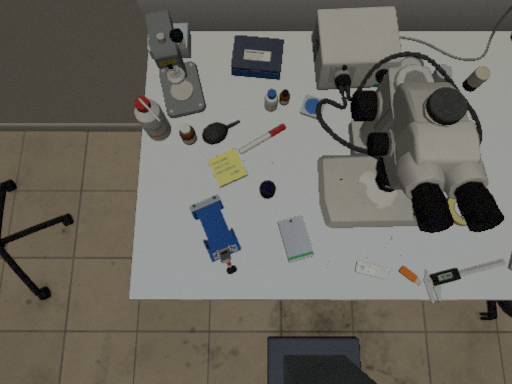

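The side view shows the pile at about (236,254) with its green stripe at the near-left end, and the carrier at about (218,215) with its arm folded back. The top view shows the pile at (295,239), the carrier at (215,228) and the loupe at (267,189). I'll zoom in.

```bash
python3 - <<'E'
import cv2
a=cv2.imread('pics/top0.png')[150:300,170:330]; cv2.imwrite('pics/topz.png',cv2.resize(a,None,fx=4,fy=4,interpolation=cv2.INTER_CUBIC)[:600,:800])
a=cv2.imread('pics/side0.png')[165:285,160:310]; cv2.imwrite('pics/sidez.png',cv2.resize(a,None,fx=5,fy=5,interpolation=cv2.INTER_CUBIC))
E
```

```text
(no output)
```

View pics/topz.png

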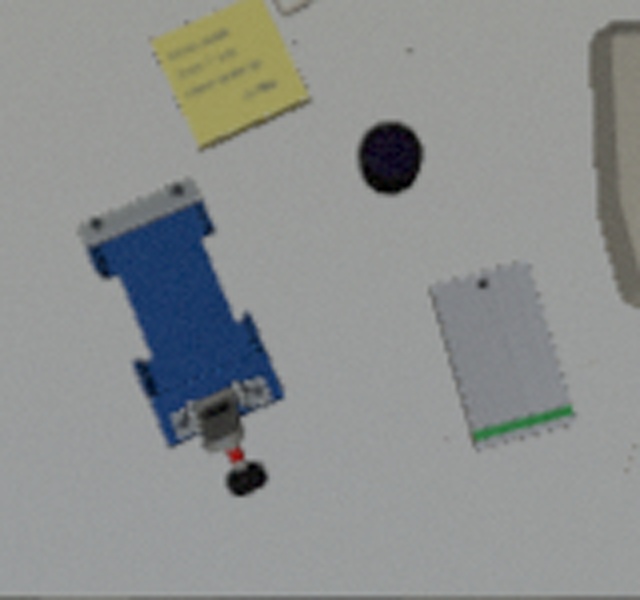

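View pics/sidez.png

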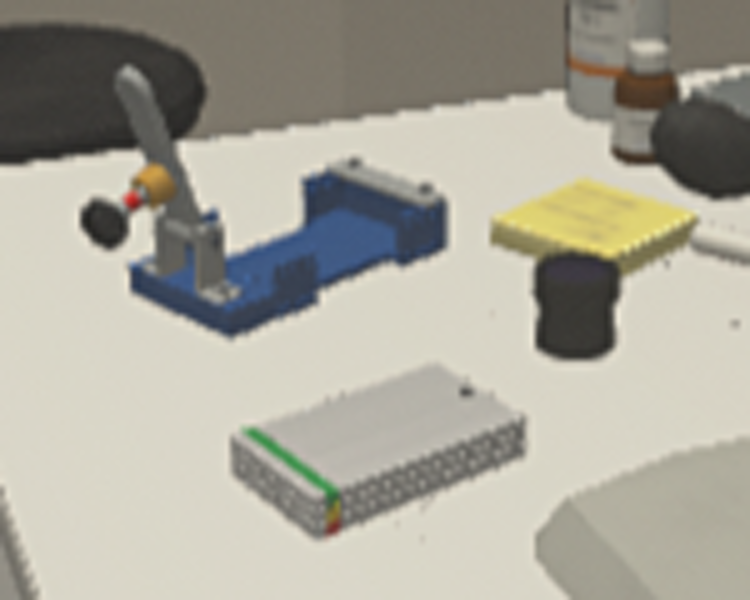

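```bash
python3 - <<'E'
import cv2
a=cv2.imread('pics/top0.png')[190:278,185:247]; cv2.imwrite('pics/tz1.png',cv2.resize(a,None,fx=6.8,fy=6.8,interpolation=cv2.INTER_LANCZOS4))
a=cv2.imread('pics/side0.png')[172:236,175:260]; cv2.imwrite('pics/sz1.png',cv2.resize(a,None,fx=9,fy=9,interpolation=cv2.INTER_LANCZOS4))
E
```

```text
(no output)
```

View pics/tz1.png

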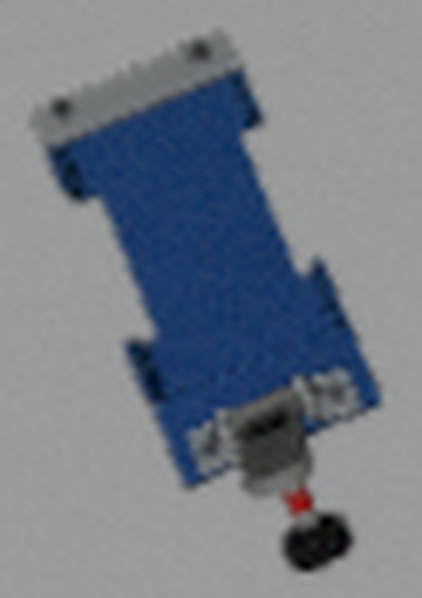

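View pics/sz1.png

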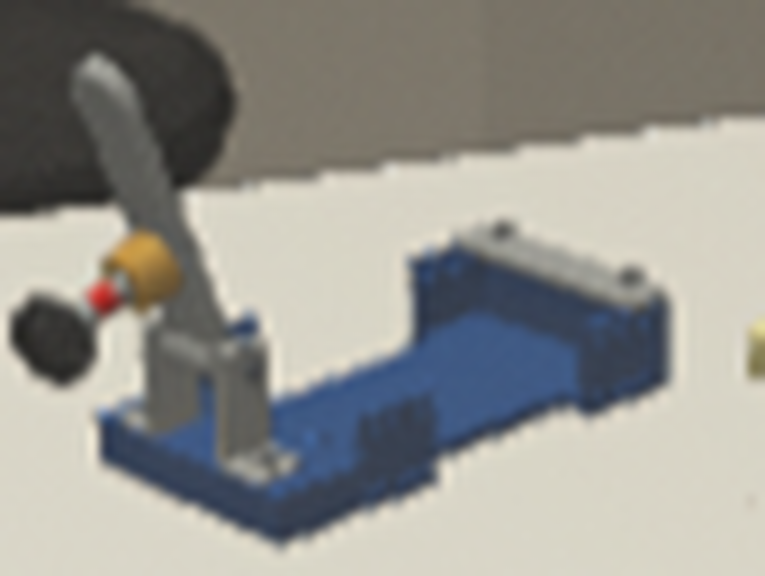

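```bash
cat > h.py <<'E'
import numpy as np,cv2
from scipy.ndimage import map_coordinates
from bench import arm
def ray(cam,uv):
    m=arm.camera_model(cam);T=np.array(m['extrinsics']);uv=np.atleast_2d(uv)
    d=np.c_[(uv[:,0]-m['cx'])/m['fx'],(uv[:,1]-m['cy'])/m['fy'],np.ones(len(uv))]@T[:3,:3].T
    return T[:3,3],d
def plane(cam,uv,z):
    o,d=ray(cam,uv); return (o+d*((z-o[2])/d[:,2])[:,None])
def proj(cam,P):
    m=arm.camera_model(cam);T=np.array(m['extrinsics']);p=(np.atleast_2d(P)-T[:3,3])@T[:3,:3]
    return np.c_[p[:,0]/p[:,2]*m['fx']+m['cx'],p[:,1]/p[:,2]*m['fy']+m['cy']]
def edge(im,p1,p2,w,hw=3,n=25,trim=.1):
    """subpixel edge pts near segment p1-p2; w=channel weights"""
    g=(im.astype(float)@np.array(w,float)); p1,p2=np.array(p1,float),np.array(p2,float)
    t=(p2-p1)/np.linalg.norm(p2-p1); nn=np.array([-t[1],t[0]]); s=np.arange(-hw,hw+.01,.1); out=[]
    for a in np.linspace(trim,1-trim,n):
        q=p1+a*(p2-p1)+s[:,None]*nn
        v=map_coordinates(g,[q[:,1],q[:,0]],order=1); gr=np.abs(np.gradient(cv2.GaussianBlur(v[None],(0,0),3)[0]))
        gr=np.where(gr>.5*gr.max(),gr,0); out.append(p1+a*(p2-p1)+(gr@s/gr.sum())*nn)
    return np.array(out)
def line(P):
    P=P[:,:2].astype(np.float32); vx,vy,x,y=cv2.fitLine(P,cv2.DIST_HUBER,0,.01,.001).ravel()
    d=np.array([vx,vy]);r=(P-[x,y])@[-vy,vx]; return np.array([x,y]),d,np.std(r)
def inter(a,b):
    A=np.c_[a[1],-b[1]];k=np.linalg.solve(A,b[0]-a[0]);return a[0]+k[0]*a[1]
E
python3 - <<'E'
from h import *
im=cv2.imread('pics/top0.png')[:,:,::-1]
f4=lambda u,v:((u+.5)/4-.5+170,(v+.5)/4-.5+150)
f6=lambda u,v:((u+.5)/6.8-.5+185,(v+.5)/6.8-.5+190)
g=[1/3]*3
def L(p,q,z,w,**k):
    l=line(plane('top',edge(im,p,q,w,**k),z)); a=np.degrees(np.arctan2(l[1][1],l[1][0])); print(np.round(l[0],4),'ang',round(a,2),'sd mm',round(l[2]*1e3,2)); return l
print('pile')
l=L(f4(432,290),f4(475,440),0,g); r=L(f4(530,262),f4(575,415),.018,g); t=L(f4(432,290),f4(530,262),0,g); b=L(f4(478,447),f4(575,415),.018,g)
C=[inter(t,l),inter(t,r),inter(b,r),inter(b,l)]; print(np.round(C,4),np.mean(C,0),[round(np.linalg.norm(C[i]-C[i-1])*1e3,1) for i in range(4)])
print('carrier')
B=[-.7,0,1]
l=L(f6(108,205),f6(152,330),.005,B); r=L(f6(250,130),f6(300,275),.0,B)
h=L(f6(190,487),f6(225,470),.015,B,trim=.0); h2=L(f6(345,418),f6(375,405),.015,B,trim=0)
lp=L(f6(60,140),f6(235,72),.03,B); lo=L(f6(35,110),f6(215,32),.03,g)
for x in (lp,lo,h,h2):
    a,bb=inter(l,x),inter(r,x); print(np.round(a,4),np.round(bb,4),np.round((a+bb)/2,4),np.linalg.norm(a-bb))
E
```

```text
pile
[0.4761 0.1586] ang 15.66 sd mm 0.43
[0.4961 0.1003] ang 15.36 sd mm 0.82
[0.5375 0.1391] ang -74.37 sd mm 2.08
[0.445  0.1111] ang -73.73 sd mm 0.53
[[0.528  0.1731]
 [0.5447 0.1136]
 [0.4517 0.0881]
 [0.4345 0.1469]] [0.4897268  0.13044491] [np.float32(97.1), np.float32(61.8), np.float32(96.4), np.float32(61.3)]
carrier
[0.5064 0.3476] ang 23.37 sd mm 0.33
[0.533  0.3016] ang 24.03 sd mm 0.23
[0.4371 0.3182] ang -49.88 sd mm 0.72
[0.4591 0.2656] ang -69.35 sd mm 0.7
[0.5595 0.3441] ang -66.6 sd mm 0.15
[0.5767 0.3459] ang -65.25 sd mm 0.53
[0.5499 0.3663] [0.5706 0.3183] [0.5602 0.3423] 0.052317183
[0.5644 0.3726] [0.5862 0.3253] [0.5753 0.3489] 0.05213776
[0.4375 0.3178] [0.4735 0.275 ] [0.4555 0.2964] 0.055901557
[0.4391 0.3185] [0.4581 0.2682] [0.4486 0.2933] 0.05378513
```

```bash
cat > m1.py <<'E'
from h import *
im=cv2.imread('pics/top0.png')[:,:,::-1]; si=cv2.imread('pics/side0.png')[:,:,::-1]
f4=lambda u,v:((u+.5)/4-.5+170,(v+.5)/4-.5+150)
f6=lambda u,v:((u+.5)/6.8-.5+185,(v+.5)/6.8-.5+190)
f5=lambda u,v:((u+.5)/5-.5+160,(v+.5)/5-.5+165)
f9=lambda u,v:((u+.5)/9-.5+175,(v+.5)/9-.5+172)
g=[1/3]*3;B=[-.7,0,1]
def L(c,p,q,z,w,**k):
    l=line(plane(c,edge(im if c=='top' else si,p,q,w,**k),z)); a=np.degrees(np.arctan2(l[1][1],l[1][0])); print(c,np.round(l[0],4),'ang',round(a,2),'sd mm',round(l[2]*1e3,2)); return l
def rect(n,l,r,t,b):
    C=np.array([inter(t,l),inter(t,r),inter(b,r),inter(b,l)]); print(n,np.round(C,4).tolist(),'centre',np.round(C.mean(0),4),[round(float(np.linalg.norm(C[i]-C[i-1]))*1e3,1) for i in range(4)])
l=L('top',f4(432,290),f4(475,440),0,g,hw=2); r=L('top',f4(530,262),f4(575,415),.018,g,hw=2); t=L('top',f4(432,288),f4(528,262),.018,g,hw=2); b=L('top',f4(478,447),f4(575,417),0,g,hw=2)
rect('pile top',l,r,t,b)
# side: top face corners (232,432) (435,363) (525,415)(320,503); bottom (320,538),(525,455)
l=L('side',f5(245,430),f5(430,364),.018,g,hw=2); t=L('side',f5(437,364),f5(525,415),.018,g,hw=2); r=L('side',f5(320,538),f5(525,455),0,g,hw=2); b=L('side',f5(232,470),f5(318,537),0,g,hw=2)
rect('pile side',l,r,t,b)
print('carrier')
l=L('top',f6(108,205),f6(152,330),.005,B); r=L('top',f6(250,130),f6(300,275),.0,B)
h=L('top',f6(190,487),f6(380,402),.0,B,trim=.0,hw=2) if 0 else None
for p in [(190,487),(380,402)]: print('hinge corner z0',np.round(plane('top',[f6(*p)],0),4))
lo=L('top',f6(35,110),f6(225,30),.03,g,hw=2); lp=L('top',f6(60,140),f6(235,72),.026,B,hw=2)
# slot walls
for p in [(100,198),(130,342)]: print('left slot wall',np.round(plane('top',[f6(*p)],.028),4))
r2=L('side',f9(437,455),f9(565,400),0,B,hw=2); h2=L('side',f9(105,462),f9(280,540),0,B,hw=2); c2=L('side',f9(290,535),f9(435,478),0,B,hw=2)
h3=L('side',f9(100,415),f9(140,432),.015,B,hw=2)
print('hinge corner(side)',inter(h2,c2))
for x in (lo,lp,h2):
    a,bb=inter(l,x),inter(r,x); print(np.round((a+bb)/2,4),np.linalg.norm(a-bb))
E
python3 m1.py
```

```text
top [0.477  0.1588] ang 15.66 sd mm 0.44
top [0.4961 0.1003] ang 15.34 sd mm 0.82
top [0.5336 0.1446] ang -74.02 sd mm 1.7
top [0.4442 0.1132] ang -73.41 sd mm 0.58
pile top [[0.525600016117096, 0.17239999771118164], [0.5425999760627747, 0.11299999803304672], [0.45170000195503235, 0.08810000121593475], [0.4341999888420105, 0.1467999964952469]] centre [0.4885 0.1301] [94.9, 61.7, 94.3, 61.2]
side [0.481  0.1576] ang 15.14 sd mm 0.99
side [0.5363 0.1395] ang -75.0 sd mm 1.17
side [0.4982 0.1016] ang 14.82 sd mm 0.39
side [0.4396 0.1179] ang -75.25 sd mm 0.28
pile side [[0.527999997138977, 0.17030000686645508], [0.5432000160217285, 0.1136000007390976], [0.44749999046325684, 0.08820000290870667], [0.4325999915599823, 0.1445000022649765]] centre [0.4878 0.1292] [98.8, 58.8, 99.1, 58.2]
carrier
top [0.5064 0.3476] ang 23.37 sd mm 0.33
top [0.533  0.3016] ang 24.03 sd mm 0.23
hinge corner z0 [[0.4324 0.326  0.    ]]
hinge corner z0 [[0.462  0.2598 0.    ]]
top [0.577 0.345] ang -66.09 sd mm 0.55
top [0.5617 0.3412] ang -66.68 sd mm 0.15
left slot wall [[0.5301 0.3571 0.028 ]]
left slot wall [[0.4801 0.3449 0.028 ]]
side [0.5413 0.3122] ang 24.31 sd mm 0.42
side [0.4488 0.2984] ang -64.5 sd mm 0.83
side [0.4914 0.2743] ang 34.35 sd mm 1.37
side [0.438  0.3178] ang -50.8 sd mm 2.42
hinge corner(side) [0.46794495 0.25822797]
[0.5753 0.3489] 0.052129064
[0.5611 0.3427] 0.05230709
[0.4508 0.2943] 0.053708583
```

```bash
python3 - <<'E'
from h import *
th=np.radians(23.6); X=-np.array([np.cos(th),np.sin(th),0]);Z=np.array([0,0,1.]);Y=np.cross(Z,X)
O=np.array([.521,.3252,0])
def P(x,y,z): return O+(x*X+y*Y+z*Z)/1e3
pts={'waist +y':(28,27.5,5),'w2':(-28,27.5,5),'waist -y':(28,-27.5,0),'-28':(-28,-27.5,0),'hc+':(81.5,36.5,0),'hc-':(81.5,-36.5,0),'lip':(-44.5,31.5,30),'lip-':(-44.5,-31.5,30),'hinge':(72,0,40)}
for c,f,u0,v0,n in (('top',6.8,185,190,'tz1'),('side',9,175,172,'sz1')):
    im=cv2.imread(f'pics/{n}.png')
    for k,p in pts.items():
        q=proj(c,P(*p))[0]; uv=((q+.5-[u0,v0])*f-.5); cv2.circle(im,tuple(int(v) for v in uv),3,(0,255,255),1); print(c,k,np.round(uv))
    cv2.imwrite(f'pics/{n}_o.png',im)
E
```

```text
top waist +y [299. 275.]
top w2 [240. 132.]
top waist -y [157. 338.]
top -28 [ 99. 195.]
top hc+ [382. 405.]
top hc- [190. 489.]
top lip [226.  73.]
top lip- [ 59. 143.]
top hinge [266. 414.]
side waist +y [405. 457.]
side w2 [558. 395.]
side waist -y [272. 416.]
side -28 [425. 357.]
side hc+ [268. 552.]
side hc- [ 92. 466.]
side lip [610. 298.]
side lip- [456. 241.]
side hinge [200. 354.]
```

View pics/tz1_o.png

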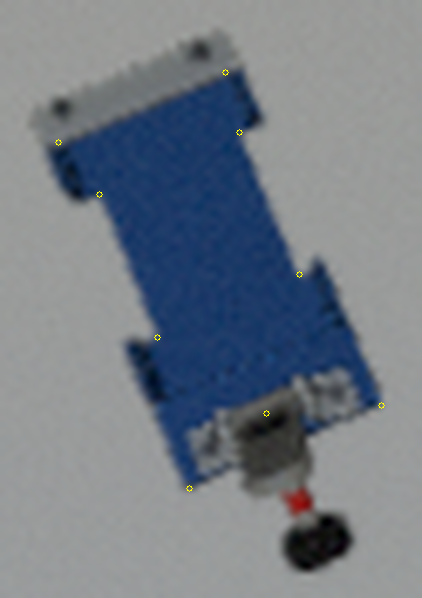

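View pics/sz1_o.png

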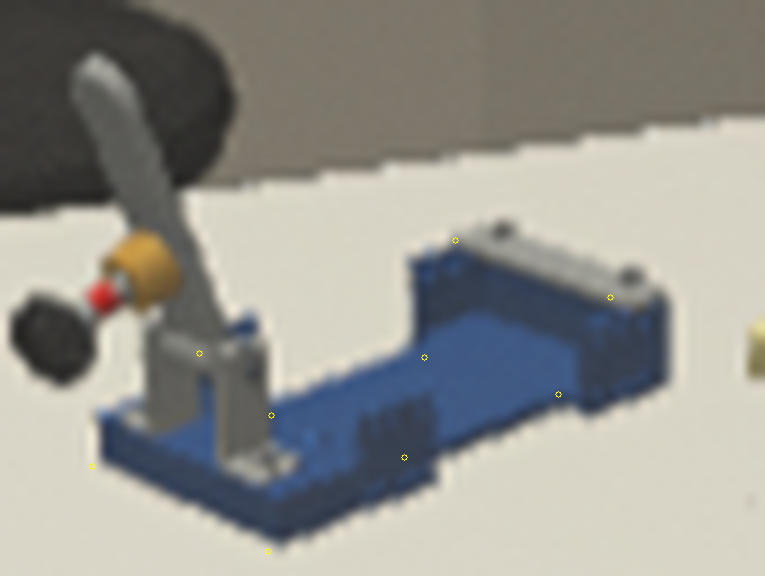

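Top and side agree on the pile, at about (0.488, 0.130) with yaw 15.3°. They differ by 2-3 mm on the carrier, so I'll recheck it with the pile held nearby. First, turn and go over the pile.

```bash
cat >> h.py <<'E'
from scipy.spatial.transform import Rotation as R
def rot(yaw,tilt=0):
    "tool pointing down, tool x at yaw(deg); tilt: raise the +toolx end"
    a,t=np.radians(yaw),np.radians(tilt); x0=np.array([np.cos(a),np.sin(a),0]);z=np.array([0,0,1.])
    x=np.cos(t)*x0+np.sin(t)*z; zz=-(np.cos(t)*z-np.sin(t)*x0); return np.c_[x,np.cross(zz,x),zz]
def delta(target,Rt,turnfirst=True,pose=None):
    s=arm.sense(); p=np.array(s['tool_pos']);Rc=np.array(s['eef_rot'])
    F=Rt if turnfirst else Rc
    print('t',round(s['time_s'],2),'shift cm',np.round(F.T@(np.array(target)-p)*100,2),'turn deg',np.round(R.from_matrix(Rc.T@Rt).as_rotvec(degrees=True),2),'F',np.round(s['contact_force'],1),'gap',round(s['finger_gap'],3),'pos',np.round(p,4))
E
python3 - <<'E'
from h import *
delta([.488,.130,.12],rot(195.3))
E
```

```text
t 0.1 shift cm [-20.02 -54.86   8.49] turn deg [-6.000e-02 -1.000e-02 -2.921e+01] F [ 0.8 -0.3 -0.3] gap 0.998 pos [0.1502 0.6064 0.2049]
```

```bash
python3 -m crank '[0,0,0,0,0,-9.73,1, 0,0,0,0,0,-9.73,1, 0,0,0,0,0,-9.75,1, -1.43,-3.92,0,0,0,0,1, -1.43,-3.92,0,0,0,0,1, -1.43,-3.92,0,0,0,0,1, -1.43,-3.92,0,0,0,0,1, -1.43,-3.92,0,0,0,0,1, -1.43,-3.92,0,0,0,0,1, -1.43,-3.92,0,0,0,0,1, -1.43,-3.92,0,0,0,0,1, -1.43,-3.92,0,0,0,0,1, -1.43,-3.92,0,0,0,0,1, -1.43,-3.92,0,0,0,0,1, -1.43,-3.92,0,0,0,0,1, -1.43,-3.92,0,0,0,0,1, -1.43,-3.92,0,0,0,0,1]'; python3 - <<'E'
from h import *
delta([.488,.130,.06],rot(195.3))
for n in ('side','top'): cv2.imwrite(f'pics/{n}1.png',arm.capture(n)[:,:,::-1])
E
```

```text
time_s: 2.22
tool_pos: [0.4887, 0.1289, 0.2054]
eef_rot: [[-0.965, -0.264, -0.0], [-0.264, 0.965, -0.0], [0.0, -0.0, -1.0]]
contact_force: [-0.5, 1.1, -1.1]
finger_gap: 1.004
t 2.23 shift cm [ 0.04  0.13 14.54] turn deg [-0.01 -0.01  0.  ] F [-0.5  1.1 -1.1] gap 1.004 pos [0.4887 0.1289 0.2054]
```

```bash
python3 -m crank '[0.04,0.1,3.6,0,0,0,1, 0,0,3.6,0,0,0,1, 0,0,3.6,0,0,0,1, 0,0,3.6,0,0,0,1, 0,0,0,0,0,0,1]'; python3 - <<'E'
from h import *
delta([.488,.130,.0025],rot(195.3))
for n in ('side','top'): 
  a=arm.capture(n)[:,:,::-1]; a=a[130:290,160:340] if n=='side' else a[180:300,180:340]
  cv2.imwrite(f'pics/{n}2.png',cv2.resize(a,None,fx=3.7,fy=3.7,interpolation=cv2.INTER_CUBIC))
E
```

```text
time_s: 2.95
tool_pos: [0.4857, 0.1309, 0.0597]
eef_rot: [[-0.964, -0.264, -0.004], [-0.264, 0.964, -0.002], [0.004, -0.0, -1.0]]
contact_force: [0.5, 0.6, 0.8]
finger_gap: 1.0
t 2.95 shift cm [-0.2  -0.15  5.72] turn deg [-0.03 -0.26  0.03] F [0.5 0.6 0.8] gap 1.0 pos [0.4857 0.1309 0.0597]
```

View pics/side2.png

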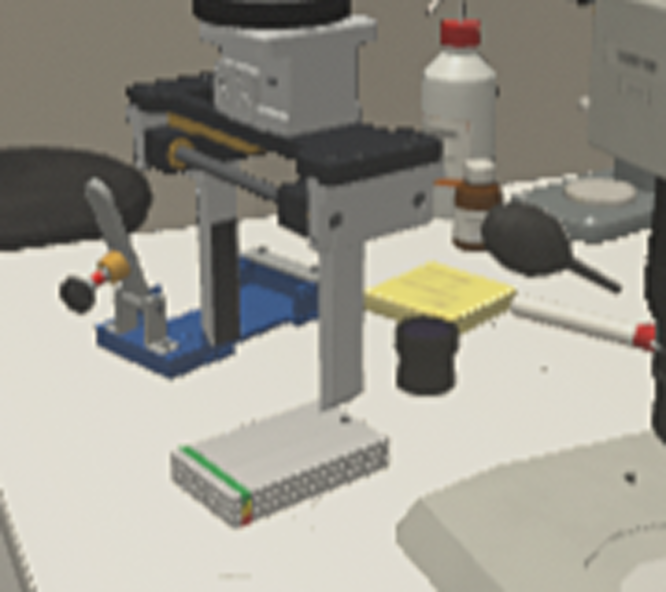

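View pics/top2.png

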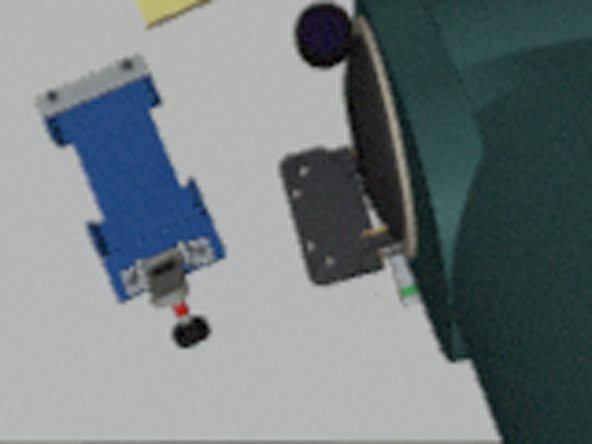

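The side view shows the open fingers astride the pile. The near fingertip is at about (340,400) in the crop, 60 mm up. The top view is blocked by the arm. Descending.

```bash
python3 -m crank '[-0.2,-0.1,1.5,0,0,0,1, 0,0,1.5,0,0,0,1, 0,0,1.2,0,0,0,1, 0,0,0.8,0,0,0,1, 0,0,0.4,0,0,0,1, 0,0,0,0,0,0,1,0,0,0,0,0,0,1]'; python3 - <<'E'
from h import *
delta([.488,.130,.003],rot(195.3))
a=arm.capture('side')[:,:,::-1][130:290,160:340]
cv2.imwrite(f'pics/side3.png',cv2.resize(a,None,fx=3.7,fy=3.7,interpolation=cv2.INTER_CUBIC))
E
```

```text
time_s: 3.92
tool_pos: [0.4899, 0.1306, 0.0078]
eef_rot: [[-0.965, -0.264, 0.0], [-0.264, 0.965, 0.0], [-0.0, -0.0, -1.0]]
contact_force: [0.3, 0.4, -0.0]
finger_gap: 0.999
t 3.92 shift cm [ 0.2  -0.01  0.48] turn deg [-0.    0.03 -0.  ] F [ 0.3  0.4 -0. ] gap 0.999 pos [0.4899 0.1306 0.0078]
```

View pics/side3.png

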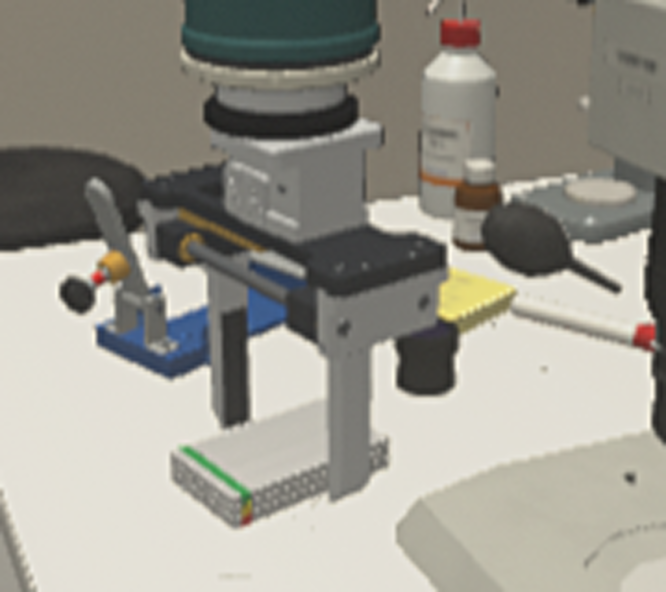

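```bash
python3 - <<'E'
from h import *
s=arm.sense();p=np.array(s['tool_pos']);Rc=np.array(s['eef_rot'])
f=lambda q:(q+.5-[160,130])*3.7-.5
for x in (-11,-8,0,8,11): print(x,np.round(f(proj('side',p+Rc@[x/1e3,-.0595,0])),0), np.round(f(proj('side',p+Rc@[x/1e3,-.047,0])),0))
print(np.round(f(proj('side',p+Rc@[0,.047,0])),0))
for x in (-.05,.05): print(f(proj('side',np.r_[.488,.13,.018]+rot(195.3)@[x,-.03,0])))
E
```

```text
-11 [[370. 499.]] [[354. 488.]]
-8 [[365. 501.]] [[350. 490.]]
0 [[353. 506.]] [[337. 496.]]
8 [[340. 511.]] [[325. 501.]]
11 [[335. 513.]] [[320. 503.]]
[[234. 426.]]
[[388.80171699 436.35939243]]
[[232.6589115  497.82901022]]
```

```bash
python3 -m crank '[0.2,0,0.45,0,0,0,1, 0,0,0,0,0,0,1, 0,0,0,0,0,0,1]'; python3 - <<'E'
from h import *
delta([.488,.130,.003],rot(195.3))
E
```

```text
time_s: 4.35
tool_pos: [0.4878, 0.13, 0.003]
eef_rot: [[-0.965, -0.264, 0.0], [-0.264, 0.965, -0.0], [0.0, -0.0, -1.0]]
contact_force: [-0.5, 0.2, 0.3]
finger_gap: 1.0
t 4.35 shift cm [-0.02 -0.01 -0.  ] turn deg [-0. -0. -0.] F [-0.5  0.2  0.3] gap 1.0 pos [0.4878 0.13   0.003 ]
```

```bash
python3 -m crank '[0,0,0,0,0,0,-1, 0,0,0,0,0,0,-1, 0,0,0,0,0,0,-1, 0,0,0,0,0,0,-1, 0,0,0,0,0,0,-1, 0,0,0,0,0,0,-1, 0,0,0,0,0,0,-1,0,0,0,0,0,0,-1]'; python3 - <<'E'
from h import *
delta([.488,.130,.003],rot(195.3))
E
```

```text
time_s: 5.35
tool_pos: [0.4878, 0.13, 0.003]
eef_rot: [[-0.965, -0.264, 0.0], [-0.264, 0.965, -0.0], [-0.0, -0.0, -1.0]]
contact_force: [0.3, -0.1, 0.4]
finger_gap: 0.636
t 5.35 shift cm [-0.02 -0.    0.  ] turn deg [-0.01  0.01 -0.  ] F [ 0.3 -0.1  0.4] gap 0.636 pos [0.4878 0.13   0.003 ]
```

```bash
python3 -m crank '[0,0,-0.5,0,0,0,-1, 0,0,-1.5,0,0,0,-1, 0,0,-2.5,0,0,0,-1, 0,0,-2.5,0,0,0,-1, 0,0,-2.5,0,0,0,-1, 0,0,-1,0,0,0,-1, 0,0,0,0,0,0,-1, 0,0,0,0,0,0,-1]'; python3 - <<'E'
from h import *
delta([.521,.3252,.11],rot(203.6))
a=arm.capture('side')[:,:,::-1][110:270,160:340]
cv2.imwrite(f'pics/side4.png',cv2.resize(a,None,fx=3.7,fy=3.7,interpolation=cv2.INTER_CUBIC))
E
```

```text
time_s: 6.35
tool_pos: [0.4873, 0.1299, 0.1073]
eef_rot: [[-0.965, -0.264, -0.001], [-0.264, 0.965, -0.0], [0.001, -0.0, -1.0]]
contact_force: [0.0, -1.0, -3.5]
finger_gap: 0.635
t 6.35 shift cm [-10.91  16.55  -0.27] turn deg [-0.01 -0.07 -8.3 ] F [ 0.  -1.  -3.5] gap 0.635 pos [0.4873 0.1299 0.1073]
```

View pics/side4.png

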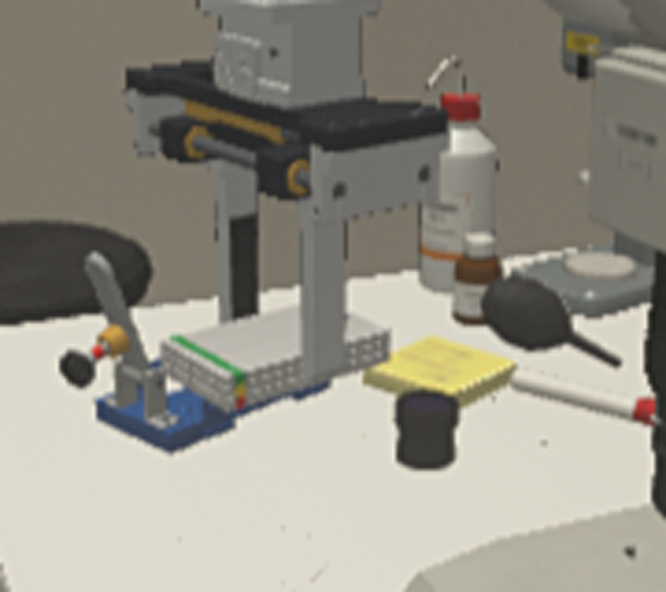

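The whole pile is off the table, with all three stripes visible at (240,380-405) in the crop. I'll measure how its ends sit relative to the tool.

```bash
cat > m2.py <<'E'
from h import *
import sys
s=arm.sense();p=np.array(s['tool_pos']);Rc=np.array(s['eef_rot'])
u0,v0,f,c,n=160,110,3.7,'side','side4'
im=cv2.imread('pics/side4.png')
F=lambda q:(q+.5-[u0,v0])*f-.5
for x,y,z in [(50,-30,-15),(50,-30,3),(-50,-30,3),(-50,-30,-15),(50,30,-15),(-50,30,-15)]:
    q=F(proj(c,p+Rc@(np.array([x,y,z])/1e3)))[0]; print((x,y,z),np.round(q,1)); cv2.circle(im,tuple(int(v) for v in np.round(q)),4,(0,0,255),1)
cv2.imwrite('pics/side4o.png',cv2.resize(im[280:430,130:420],None,fx=2.7,fy=2.7,interpolation=cv2.INTER_CUBIC))
E
python3 m2.py
```

```text
(50, -30, -15) [225.3 377. ]
(50, -30, 3) [226.4 412.2]
(-50, -30, 3) [389.4 362. ]
(-50, -30, -15) [389.8 329.4]
(50, 30, -15) [159.  339.7]
(-50, 30, -15) [319.  297.9]
```

View pics/side4o.png

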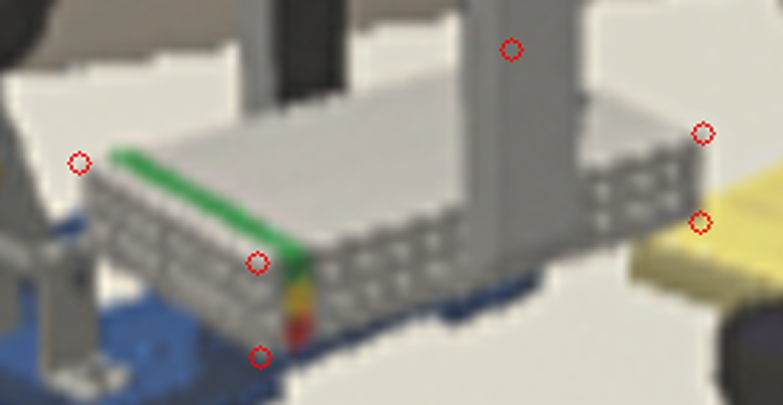

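```bash
python3 - <<'E'
from h import *
a=arm.capture('side')[:,:,::-1]; cv2.imwrite('pics/side5raw.png',a)
s=arm.sense();p=np.array(s['tool_pos']);Rc=np.array(s['eef_rot'])
a=a[188:224,200:268]; a=cv2.resize(a,None,fx=11,fy=11,interpolation=cv2.INTER_NEAREST); a=cv2.convertScaleAbs(a,alpha=1.4,beta=-60)
for x,y,z in [(50,-30,-15),(50,-30,3),(-50,-30,3),(-50,-30,-15),(50,30,-15),(50,30,3)]:
    q=(proj('side',p+Rc@(np.array([x,y,z])/1e3))[0]+.5-[200,188])*11; cv2.circle(a,tuple(int(v) for v in q),5,(0,0,255),1)
cv2.imwrite('pics/side5.png',a)
E
```

View pics/side5.png

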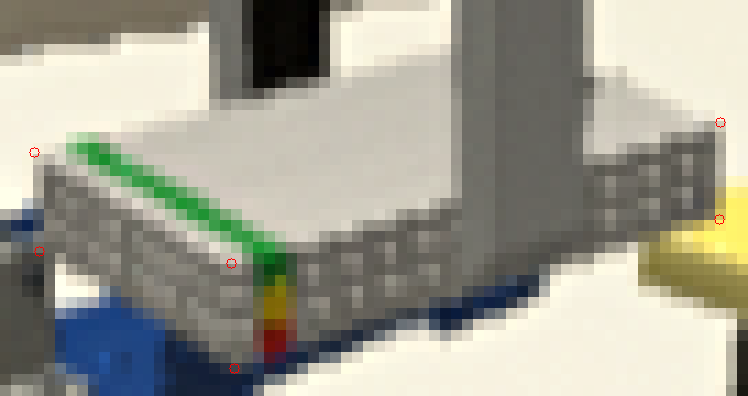

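```bash
python3 -m crank '[0,0,0,0,0,-4.15,-1, 0,0,0,0,0,-4.15,-1, -1.8,2.76,0,0,0,0,-1, -1.8,2.76,0,0,0,0,-1, -1.8,2.76,0,0,0,0,-1, -1.8,2.76,0,0,0,0,-1, -1.8,2.76,0,0,0,0,-1,-1.8,2.76,0,0,0,0,-1, 0,0,0,0,0,0,-1,0,0,0,0,0,0,-1, 0,0,0,0,0,0,-1]'; python3 - <<'E'
from h import *
delta([.521,.3252,.11],rot(203.6))
for n in ('side','top'): 
  a=arm.capture(n)[:,:,::-1]; cv2.imwrite(f'pics/{n}6raw.png',a); a=a[130:250,160:310] if n=='side' else a[170:290,160:320]
  cv2.imwrite(f'pics/{n}6.png',cv2.resize(a,None,fx=5,fy=5,interpolation=cv2.INTER_CUBIC))
E
```

```text
time_s: 7.82
tool_pos: [0.5205, 0.3239, 0.1078]
eef_rot: [[-0.917, -0.399, -0.0], [-0.399, 0.917, -0.001], [0.0, -0.0, -1.0]]
contact_force: [0.7, 0.3, -3.0]
finger_gap: 0.633
t 7.83 shift cm [-0.09  0.1  -0.22] turn deg [-0.03 -0.03 -0.07] F [ 0.7  0.3 -3. ] gap 0.633 pos [0.5205 0.3239 0.1078]
```

View pics/side6.png

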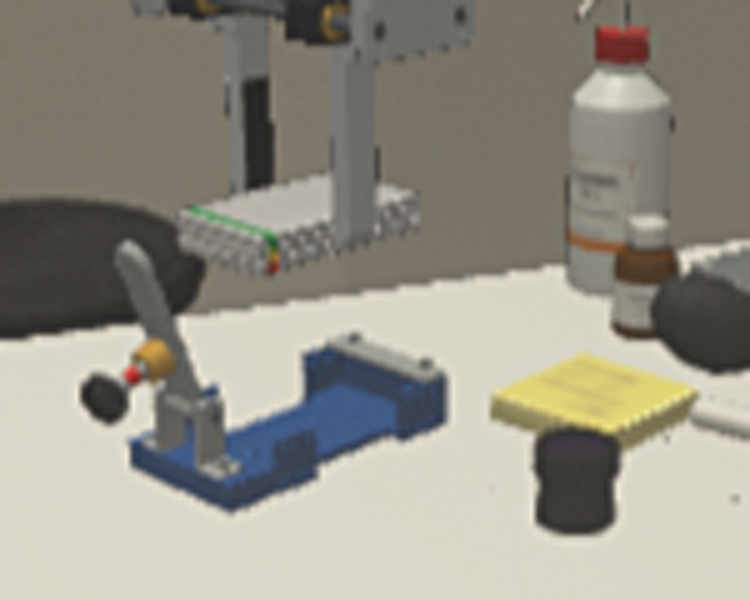

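View pics/top6.png

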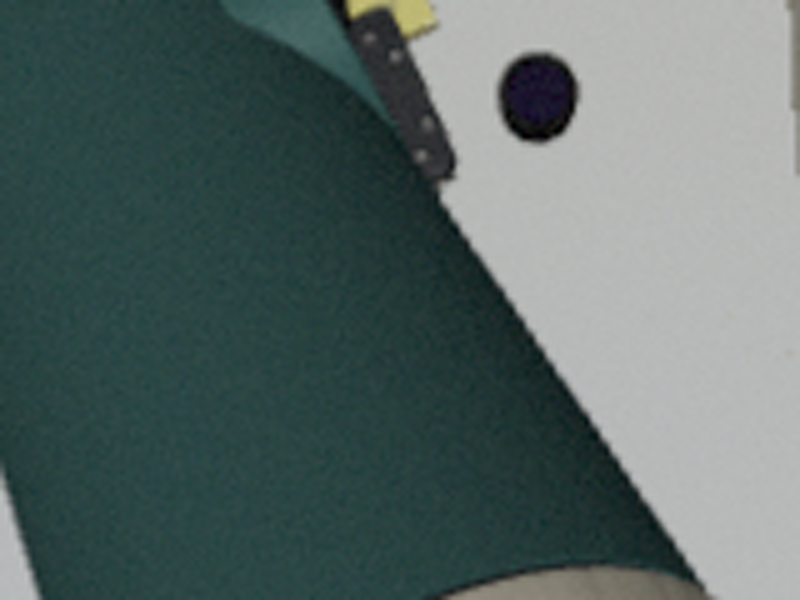

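```bash
python3 - <<'E'
from h import *
a=cv2.imread('pics/side6raw.png')
s=arm.sense();p=np.array(s['tool_pos']);Rc=np.array(s['eef_rot'])
def ov(u0,v0,w,h,f,pts,name):
    b=cv2.resize(a[v0:v0+h,u0:u0+w],None,fx=f,fy=f,interpolation=cv2.INTER_CUBIC)
    for P in pts:
        q=(proj('side',P)[0]+.5-[u0,v0])*f; cv2.circle(b,tuple(int(v) for v in q),4,(0,0,255),1); print(np.round(q))
    cv2.imwrite(name,b)
ov(190,160,60,30,13,[p+Rc@(np.array(x)/1e3) for x in [(50,-30,-15),(50,-30,3),(-50,-30,3),(-50,-30,-15),(50,30,-15),(50,30,3)]],'pics/s7a.png')
O=np.array([.521,.3252,0]);Q=rot(203.6)
# carrier frame -> (x, -y, -z) in tool-like frame
C=lambda x,y,z:O+Q@(np.array([x,-y,-z])/1e3)
ov(183,195,70,40,11,[C(81.5,36.5,0),C(81.5,-36.5,0),C(81.5,36.5,15),C(28,36.5,0),C(28,36.5,28),C(-28,27.5,5),C(-28,36.5,0),C(-28,36.5,28),C(-44.5,31.5,30),C(-44.5,-31.5,30)],'pics/s7b.png')
E
```

```text
[282. 232.]
[285. 332.]
[699. 205.]
[698. 112.]
[ 63. 160.]
[ 68. 256.]
[241. 422.]
[ 26. 317.]
[238. 355.]
[436. 340.]
[432. 220.]
[595. 230.]
[623. 262.]
[622. 146.]
[659. 111.]
[470.  42.]
```

View pics/s7a.png

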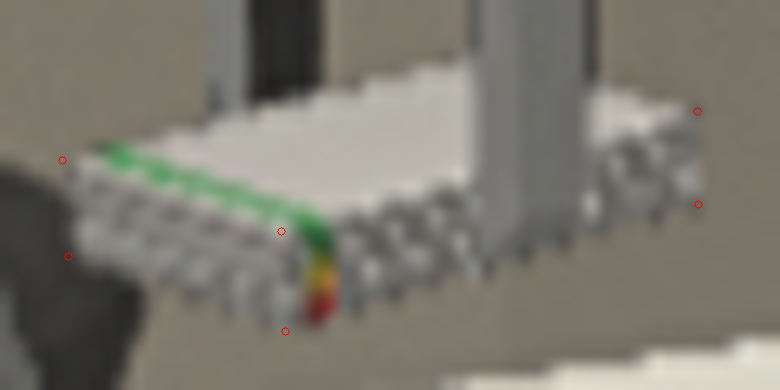

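View pics/s7b.png

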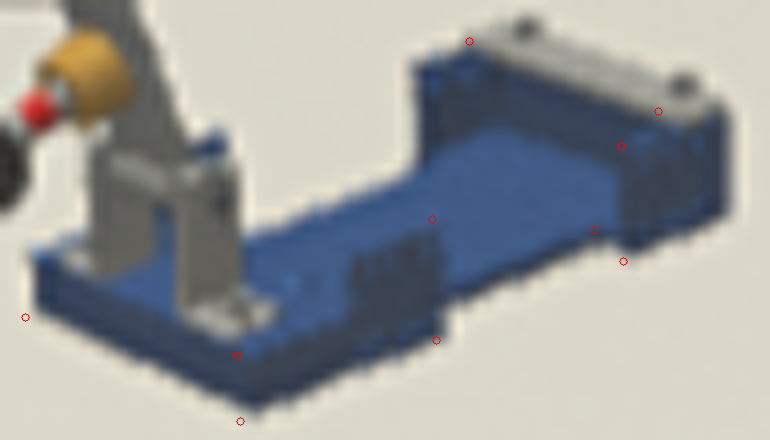

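The side view shows the pile tracking its predicted corners to within about 1 px. The carrier may lie 1-3 mm further out than my estimate. I'll tilt 20° and come down near the mouth for a relative check.

```bash
cat >> h.py <<'E'
O=np.array([.521,.3252,0]);YAW=203.6;EX=-1.0
def tgt(px,pz,th,y=0,O=None,ex=None):
    "TCP pose with the pile's bottom nose corner at carrier x=px, height pz above floor (mm), tilt th"
    O=globals()['O'] if O is None else O; ex=EX if ex is None else ex
    Rt=rot(YAW,th); Q=rot(YAW); P=O+Q@(np.array([px,-y,-(pz+5)])/1e3)
    return P-Rt@(np.array([-50+ex,0,3])/1e3),Rt
def ins(th,r=0,up=0,d=.8,pz=.8,**k):
    t=np.radians(th); return tgt(-51.5+18*np.sin(t)+d+r*np.cos(t),pz+up+r*np.sin(t),th,**k)
E
python3 - <<'E'
from h import *
delta(*ins(20,r=11,up=40)); delta(*ins(20,r=11,up=0))
E
```

```text
t 7.92 shift cm [-0.19  0.07  4.  ] turn deg [-0.   20.   -0.06] F [ 0.2  0.6 -3.4] gap 0.634 pos [0.5206 0.3242 0.108 ]
t 7.92 shift cm [-1.55  0.07  7.75] turn deg [-0.   20.   -0.06] F [ 0.2  0.6 -3.4] gap 0.634 pos [0.5206 0.3242 0.108 ]
```

```bash
python3 -m crank '[0,0,0,0,5,0,-1, 0,0,0,0,5,0,-1, 0,0,0,0,5,0,-1, 0,0,0,0,5,0,-1, 0,0.07,1,0,0,0,-1, -0.2,0,1,0,0,0,-1, 0,0,1,0,0,0,-1, 0,0,1,0,0,0,-1, 0,0,0,0,0,0,-1, 0,0,0,0,0,0,-1, 0,0,0,0,0,0,-1]'; cat > look.py <<'E'
from h import *
import sys
n=sys.argv[1]; u0,v0,w,h,f=[int(x) for x in sys.argv[2:7]] if len(sys.argv)>2 else (180,150,80,75,9)
a=arm.capture('side')[:,:,::-1]; cv2.imwrite(f'pics/{n}raw.png',a)
cv2.imwrite(f'pics/{n}.png',cv2.resize(a[v0:v0+h,u0:u0+w],None,fx=f,fy=f,interpolation=cv2.INTER_CUBIC)[:600,:800])
E
python3 look.py s8 180 165 75 66 9; python3 - <<'E'
from h import *
delta(*ins(20,r=11,up=40)); delta(*ins(20,r=11,up=0))
E
```

```text
time_s: 9.3
tool_pos: [0.5096, 0.3211, 0.07]
eef_rot: [[-0.861, -0.4, -0.313], [-0.376, 0.916, -0.137], [0.341, 0.0, -0.94]]
contact_force: [0.1, 0.5, -2.2]
finger_gap: 0.637
t 9.35 shift cm [ 0.05 -0.07  0.03] turn deg [ 0.    0.04 -0.  ] F [-0.1  0.1 -3.4] gap 0.634 pos [0.5096 0.321  0.07  ]
t 9.35 shift cm [-1.32 -0.07  3.79] turn deg [ 0.    0.04 -0.  ] F [-0.1  0.1 -3.4] gap 0.634 pos [0.5096 0.321  0.07  ]
```

View pics/s8.png

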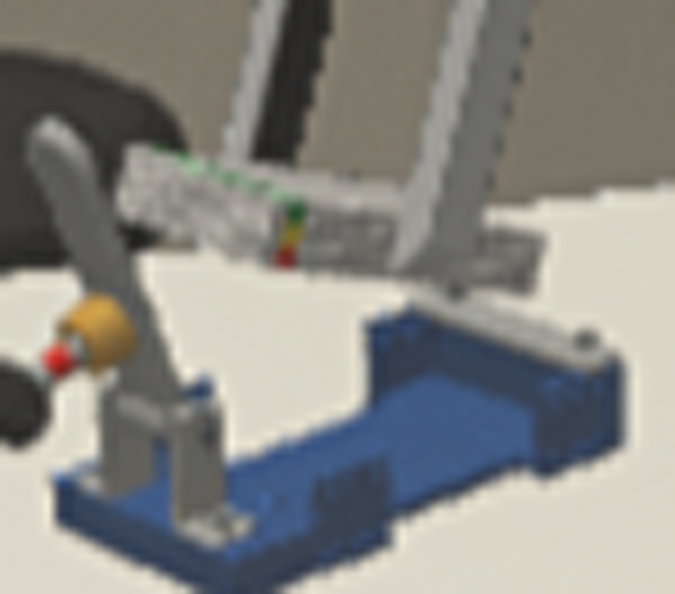

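```bash
python3 - <<'E'
from h import *
a=cv2.imread('pics/s8raw.png'); s=arm.sense();p=np.array(s['tool_pos']);Rc=np.array(s['eef_rot'])
u0,v0,w,h,f=216,183,36,38,15
b=cv2.resize(a[v0:v0+h,u0:u0+w],None,fx=f,fy=f,interpolation=cv2.INTER_CUBIC)
Q=rot(YAW);C=lambda x,y,z:O+Q@(np.array([x,-y,-z])/1e3)
for P,c in [(p+Rc@(np.array(x)/1e3),(0,0,255)) for x in [(-51,-30,-15),(-51,-30,3)]]+[(C(-44.5,y,z),(0,255,255)) for y in (-36.5,-31.5,0,31.5,36.5) for z in (26,30)]+[(C(-28,36.5,0),(0,255,0)),(C(-28,27.5,5),(0,255,0)),(C(-56.5,36.5,0),(0,255,0))]:
    q=(proj('side',P)[0]+.5-[u0,v0])*f; cv2.circle(b,tuple(int(v) for v in q),4,c,1)
cv2.imwrite('pics/s8b.png',b)
E
```

```text
(no output)
```

View pics/s8b.png

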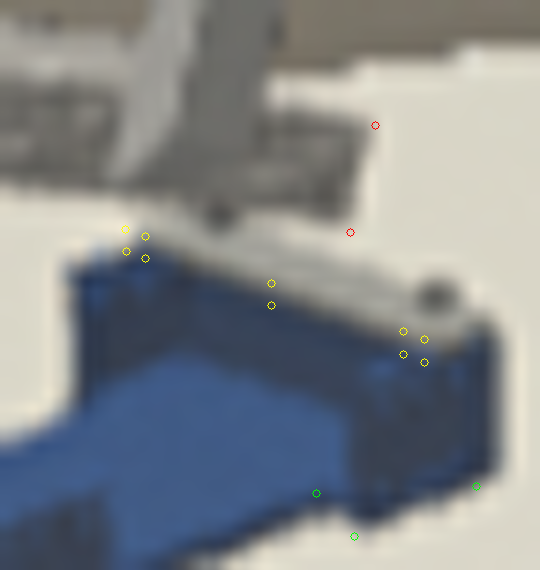

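```bash
python3 -m crank '[-0.3,-0.05,0.9,0,0,0,-1, -0.3,0,0.9,0,0,0,-1, -0.3,0,0.9,0,0,0,-1, 0,0,0,0,0,0,-1, 0,0,0,0,0,0,-1, 0,0,0,0,0,0,-1]'; python3 look.py s9 185 170 75 62 9; python3 - <<'E'
from h import *
delta(*ins(20,r=11,up=0)); delta(*ins(20,r=0,up=0))
E
```

```text
time_s: 10.1
tool_pos: [0.5091, 0.3202, 0.0416]
eef_rot: [[-0.861, -0.4, -0.313], [-0.376, 0.916, -0.137], [0.341, -0.0, -0.94]]
contact_force: [0.1, -0.4, -2.4]
finger_gap: 0.637
t 10.15 shift cm [-0.43 -0.03  1.09] turn deg [ 0.    0.03 -0.  ] F [-0.3  0.1 -3.5] gap 0.638 pos [0.509  0.3203 0.0415]
t 10.15 shift cm [-1.53 -0.03  1.09] turn deg [ 0.    0.03 -0.  ] F [-0.3  0.1 -3.5] gap 0.638 pos [0.509  0.3203 0.0415]
```

View pics/s9.png

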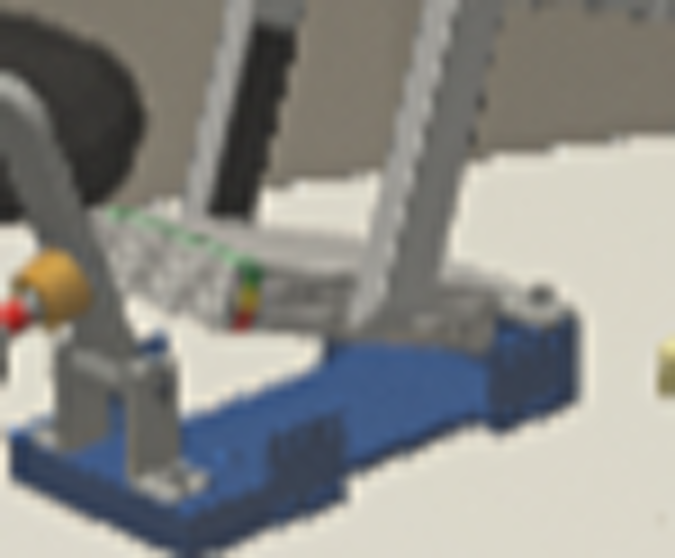

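The nose is now behind the near lip-end corner wall at (490,330), so it is inside the walls, and no contact force shows. Continuing down.

```bash
python3 -m crank '[-0.15,0,0.36,0,0,0,-1, -0.14,0,0.36,0,0,0,-1, -0.14,0,0.37,0,0,0,-1, 0,0,0,0,0,0,-1, 0,0,0,0,0,0,-1]'; python3 look.py s10 185 170 75 62 9; python3 - <<'E'
from h import *
delta(*ins(20,r=11,up=0)); delta(*ins(20,r=0,up=0))
E
```

```text
time_s: 10.78
tool_pos: [0.5092, 0.3203, 0.0296]
eef_rot: [[-0.861, -0.4, -0.313], [-0.376, 0.916, -0.137], [0.342, -0.0, -0.94]]
contact_force: [0.1, -0.4, -3.3]
finger_gap: 0.639
t 10.82 shift cm [-0.   -0.02 -0.02] turn deg [-0.01  0.01 -0.  ] F [ 0.3  0.6 -2.6] gap 0.632 pos [0.5092 0.3203 0.0296]
t 10.82 shift cm [-1.1  -0.02 -0.02] turn deg [-0.01  0.01 -0.  ] F [ 0.3  0.6 -2.6] gap 0.632 pos [0.5092 0.3203 0.0296]
```

View pics/s10.png

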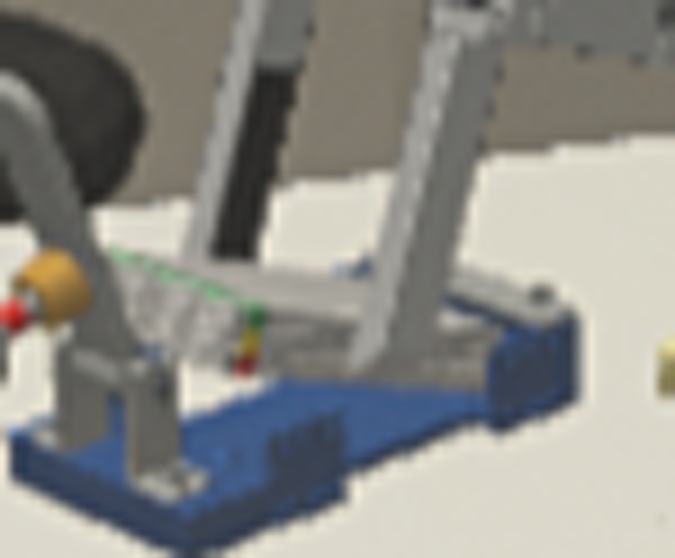

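```bash
python3 -m crank '[-0.2,0,-0.02,0,0,0,-1, -0.2,0,0,0,0,0,-1, -0.2,0,0,0,0,0,-1, -0.1,0,0,0,0,0,-1, 0,0,0,0,0,0,-1, 0,0,0,0,0,0,-1]';python3 -m crank '[-0.1,0,0,0,0,0,-1, -0.1,0,0,0,0,0,-1,0,0,0,0,0,0,-1, 0,0,0,0,0,0,-1]'; python3 look.py s11 185 170 75 62 9; python3 - <<'E'
from h import *
delta(*ins(20,r=0,up=0))
E
```

```text
time_s: 11.58
tool_pos: [0.5152, 0.3229, 0.0273]
eef_rot: [[-0.861, -0.4, -0.313], [-0.376, 0.916, -0.137], [0.342, -0.0, -0.94]]
contact_force: [-0.8, -0.0, -2.6]
finger_gap: 0.637
time_s: 12.08
tool_pos: [0.517, 0.3236, 0.0266]
eef_rot: [[-0.861, -0.4, -0.313], [-0.376, 0.916, -0.137], [0.342, -0.0, -0.94]]
contact_force: [0.4, -0.0, -2.9]
finger_gap: 0.634
t 12.12 shift cm [-0.21 -0.02 -0.01] turn deg [-0. -0. -0.] F [-0.4  0.6 -2.5] gap 0.635 pos [0.5169 0.3237 0.0266]
```

View pics/s11.png

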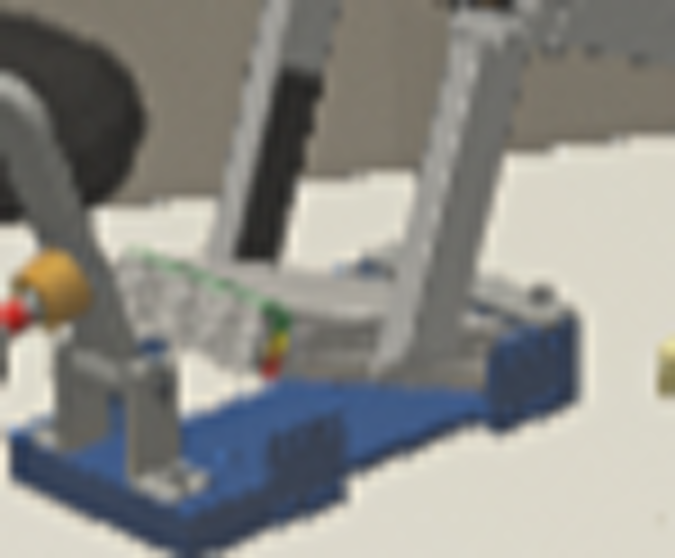

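No contact yet. Now feeling for the end wall in small steps.

```bash
for i in 1 2; do python3 -m crank '[-0.1,0,0,0,0,0,-1,0,0,0,0,0,0,-1]' | egrep 'pos|force'; done; for i in 1 2 3; do python3 -m crank '[-0.06,0,0,0,0,0,-1,0,0,0,0,0,0,-1]' | egrep 'pos|force|gap'; done
```

```text
tool_pos: [0.5179, 0.3241, 0.0263]
contact_force: [-1.1, -1.0, -3.2]
tool_pos: [0.5187, 0.3244, 0.0259]
contact_force: [0.2, -0.4, -2.7]
tool_pos: [0.5192, 0.3246, 0.0257]
contact_force: [0.6, -0.0, -3.2]
finger_gap: 0.638
tool_pos: [0.5197, 0.3249, 0.0255]
contact_force: [0.5, 0.1, -2.1]
finger_gap: 0.638
tool_pos: [0.5202, 0.3251, 0.0253]
contact_force: [0.4, -0.0, -2.4]
finger_gap: 0.633
```

```bash
for i in 1 2 3 4; do python3 -m crank '[-0.056,0,-0.02,0,0,0,-1,0,0,0,0,0,0,-1]' | egrep 'pos|force'; done
```

```text
tool_pos: [0.5208, 0.3253, 0.0253]
contact_force: [-0.2, 0.0, -3.5]
tool_pos: [0.5213, 0.3256, 0.0253]
contact_force: [0.3, -0.1, -4.0]
tool_pos: [0.5219, 0.3258, 0.0253]
contact_force: [0.7, -0.1, -3.5]
tool_pos: [0.5222, 0.3259, 0.0253]
contact_force: [-1.2, -1.0, -1.6]
```

```bash
for i in 1 2; do python3 -m crank '[-0.056,0,-0.02,0,0,0,-1,0,0,0,0,0,0,-1]' | egrep 'pos|force'; done; python3 look.py s12 185 170 75 62 9;python3 - <<'E'
from h import *
delta(*ins(20,d=0,pz=.2))
E
```

```text
tool_pos: [0.5223, 0.326, 0.0252]
contact_force: [-5.5, -1.9, -0.1]
tool_pos: [0.5224, 0.326, 0.0252]
contact_force: [-7.6, -3.6, 1.9]
t 14.93 shift cm [ 0.31 -0.02  0.09] turn deg [-0.01 -0.16  0.  ] F [-8.9 -3.8  1.1] gap 0.636 pos [0.5224 0.326  0.0252]
```

View pics/s12.png

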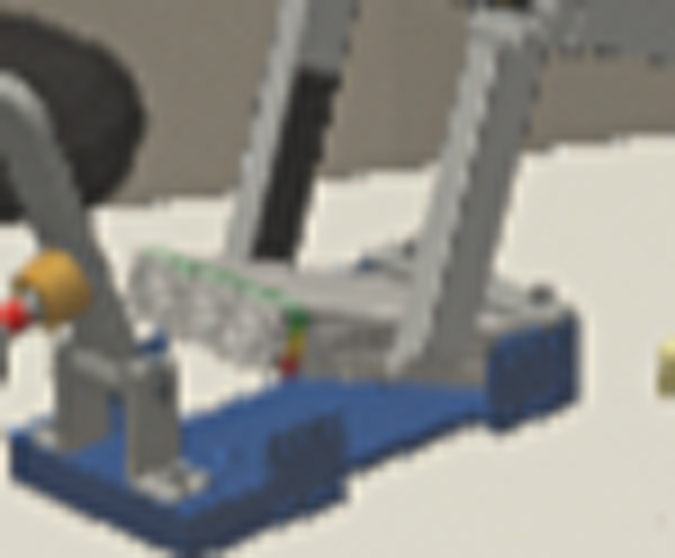

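Contact with the end wall: about 9 N exactly along the carrier axis, about 2.9 mm beyond my estimate, with no sideways force. I'll update the carrier origin, back off slightly, then lower.

```bash
sed -i 's/^O=.*YAW/O=np.array([.5237,.3264,0]);YAW/' h.py; python3 -m crank '[0.15,0,0.02,0,0,0,-1,0,0,0,0,0,0,-1]'; python3 - <<'E'
from h import *
delta(*ins(20))
prev=ins(20)
for th in (16,12,8,4,2,0):
    n=ins(th); print(th,np.round(prev[1].T@(n[0]-prev[0])*100,3),np.round(R.from_matrix(prev[1].T@n[1]).as_rotvec(degrees=True),2),'z',n[0][2]); prev=n
E
```

```text
time_s: 15.18
tool_pos: [0.5222, 0.326, 0.0257]
eef_rot: [[-0.861, -0.4, -0.313], [-0.376, 0.916, -0.137], [0.342, -0.0, -0.94]]
contact_force: [-0.5, -0.9, -2.7]
finger_gap: 0.636
t 15.18 shift cm [ 0.09 -0.02 -0.01] turn deg [-0.    0.02 -0.  ] F [-0.5 -0.9 -2.7] gap 0.636 pos [0.5222 0.326  0.0257]
16 [-0.104  0.     0.316] [ 0. -4.  0.] z 0.022741290234481914
12 [-0.109 -0.     0.323] [-0. -4.  0.] z 0.019337939033907143
8 [-0.113 -0.     0.331] [-0. -4. -0.] z 0.015868632355188046
4 [-0.115  0.     0.339] [ 0. -4. -0.] z 0.012350272311729863
2 [-0.055 -0.     0.174] [-0. -2.  0.] z 0.010578046812884837
0 [-0.055  0.     0.176] [ 0. -2. -0.] z 0.008799999999999999
```

```bash
python3 -m crank '[0.08,0,0,0,0,0,-1, -0.05,0,0.16,0,-2,0,-1, -0.05,0,0.16,0,-2,0,-1,0,0,0,0,0,0,-1]'|egrep 'pos|force|gap'; python3 -m crank '[-0.055,0,0.16,0,-2,0,-1, -0.055,0,0.16,0,-2,0,-1,0,0,0,0,0,0,-1]'|egrep 'pos|force|gap';python3 - <<'E'
from h import *
delta(*ins(12))
E
python3 look.py s13 185 170 75 62 9
```

```text
tool_pos: [0.5212, 0.3256, 0.0229]
contact_force: [0.5, -0.5, -3.7]
finger_gap: 0.634
tool_pos: [0.5214, 0.3257, 0.0194]
contact_force: [0.5, -0.1, -2.8]
finger_gap: 0.637
t 16.05 shift cm [-0.01 -0.03  0.01] turn deg [-0.   -0.04  0.  ] F [ 0.5 -0.1 -2.8] gap 0.637 pos [0.5214 0.3257 0.0194]
```

View pics/s13.png

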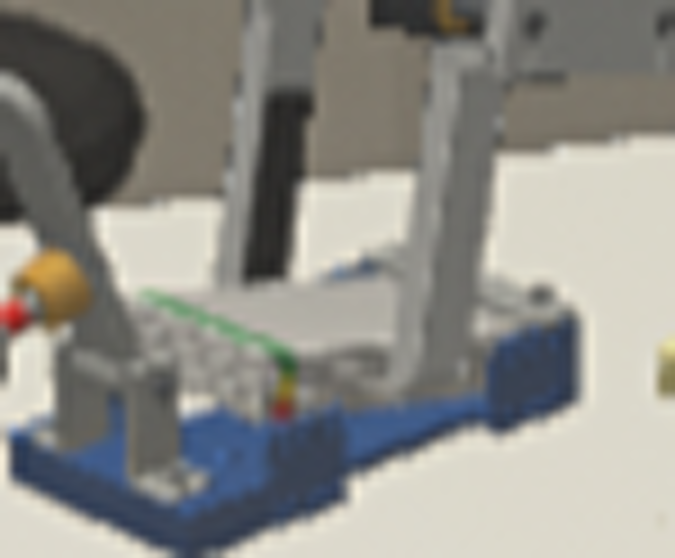

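No contact at 12°. Continuing to 8° and then 4°, watching the force.

```bash
python3 -m crank '[-0.056,0,0.165,0,-2,0,-1, -0.056,0,0.165,0,-2,0,-1,0,0,0,0,0,0,-1]'|egrep 'pos|force|gap'; python3 -m crank '[-0.056,0,0.17,0,-2,0,-1, 0,0,0,0,0,0,-1]'|egrep 'pos|force|gap'; python3 -m crank '[-0.056,0,0.17,0,-2,0,-1, 0,0,0,0,0,0,-1]'|egrep 'pos|force|gap';python3 - <<'E'
from h import *
delta(*ins(4)); delta(*ins(0))
E
python3 look.py s14 185 170 75 62 9
```

```text
tool_pos: [0.5219, 0.3259, 0.0158]
contact_force: [-0.0, 0.1, -1.9]
finger_gap: 0.632
tool_pos: [0.5222, 0.326, 0.0141]
contact_force: [-0.5, -0.2, -2.8]
finger_gap: 0.636
tool_pos: [0.5225, 0.3261, 0.0123]
contact_force: [-0.1, -0.1, -2.9]
finger_gap: 0.632
t 16.98 shift cm [-0.   -0.02 -0.01] turn deg [-0.01 -0.09  0.  ] F [-0.1 -0.1 -2.9] gap 0.632 pos [0.5225 0.3261 0.0123]
t 16.98 shift cm [-0.09 -0.02  0.35] turn deg [-0.01 -4.09  0.  ] F [-0.1 -0.1 -2.9] gap 0.632 pos [0.5225 0.3261 0.0123]
```

View pics/s14.png

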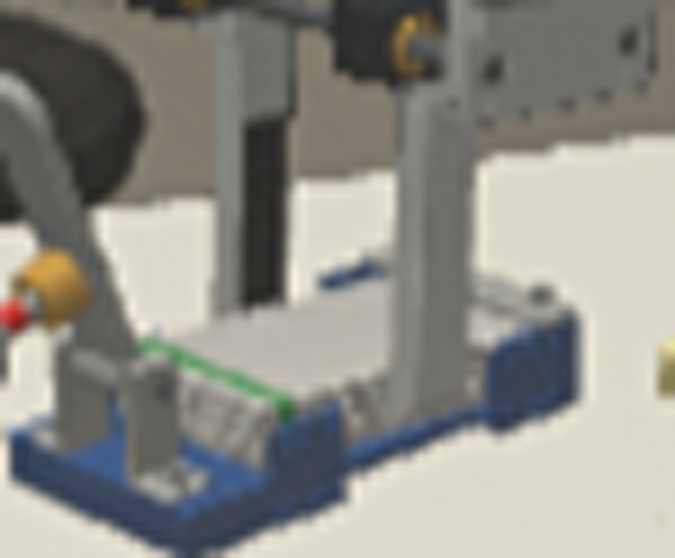

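It is sitting in with no contact. Last degrees, then down onto the floor.

```bash
python3 -m crank '[-0.05,0,0.17,0,-2,0,-1, 0,0,0,0,0,0,-1]'|egrep 'pos|force|gap'; python3 -m crank '[-0.04,0,0.18,0,-2,0,-1, 0,0,0,0,0,0,-1]'|egrep 'pos|force|gap'; python3 -m crank '[0,0,0.06,0,0,0,-1, 0,0,0,0,0,0,-1]'|egrep 'pos|force|rot';python3 - <<'E'
from h import *
delta(*ins(0,pz=0))
E
```

```text
tool_pos: [0.5228, 0.3262, 0.0105]
contact_force: [-0.1, 0.7, -2.9]
finger_gap: 0.634
tool_pos: [0.5231, 0.3264, 0.0087]
contact_force: [-0.1, -0.4, -2.0]
finger_gap: 0.633
tool_pos: [0.5235, 0.3265, 0.0081]
eef_rot: [[-0.916, -0.4, -0.001], [-0.4, 0.916, -0.0], [0.001, -0.0, -1.0]]
contact_force: [-0.3, -0.1, -2.9]
t 17.77 shift cm [ 0.01 -0.02  0.01] turn deg [-0.01 -0.04 -0.01] F [-0.3 -0.1 -2.9] gap 0.638 pos [0.5235 0.3265 0.0081]
```

```bash
for i in 1 2 3; do python3 -m crank '[0,0,0.05,0,0,0,-1, 0,0,0,0,0,0,-1]'|egrep 'pos|force'; done
```

```text
tool_pos: [0.5235, 0.3265, 0.008]
contact_force: [-2.2, -1.5, 4.4]
tool_pos: [0.5235, 0.3265, 0.008]
contact_force: [-5.3, -3.1, 13.7]
tool_pos: [0.5235, 0.3265, 0.008]
contact_force: [-8.1, -5.0, 22.5]
```

The pile meets the floor at exactly the expected height, TCP z = 8.0 mm. Unload and release.

```bash
python3 -m crank '[0,0,-0.12,0,0,0,-1, 0,0,0,0,0,0,-1]'|egrep 'pos|force'; python3 -m crank '[0,0,0,0,0,0,0.5, 0,0,0,0,0,0,0.8, 0,0,0,0,0,0,1, 0,0,0,0,0,0,1,0,0,0,0,0,0,1]'|egrep 'pos|force|gap'; python3 look.py s15 185 170 75 62 9
```

```text
tool_pos: [0.5235, 0.3265, 0.008]
contact_force: [-1.8, -0.6, 5.1]
tool_pos: [0.5233, 0.3264, 0.0078]
contact_force: [-0.9, -0.2, 0.1]
finger_gap: 0.995
```

View pics/s15.png

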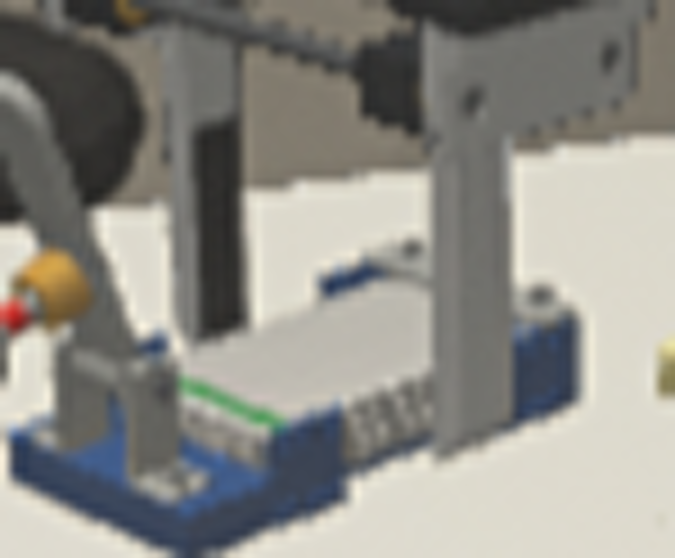

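All three lie flat, and the striped end is below the corner-wall tops at about (230,400) in the crop. Now rise, close the fingers and go behind the folded arm.

```bash
python3 -m crank '[0,0,-1.2,0,0,0,1, 0,0,-2.5,0,0,0,1, 0,0,-3.5,0,0,0,1, 0,0,-3.5,0,0,0,1, 0,0,-3.5,0,0,0,1, 0,0,-3,0,0,0,-1, 0,0,-1,0,0,0,-1, 3,0,0,0,0,0,-1, 3,0,0,0,0,0,-1, 3,0,0,0,0,0,-1, 3,0,0,0,0,0,-1, 3,0,0,0,0,0,-1, 0,0,0,0,0,0,-1,0,0,0,0,0,0,-1]'; python3 look.py s16 165 120 95 110 5; python3 - <<'E'
from h import *
def cp(x,y,z): return O+rot(YAW)@(np.array([x,-y,-z])/1e3)
delta(cp(150,0,112),rot(YAW))
cv2.imwrite('pics/t16.png',cv2.resize(arm.capture('top')[180:300,170:310,::-1],None,fx=5,fy=5,interpolation=cv2.INTER_CUBIC))
E
```

```text
time_s: 21.2
tool_pos: [0.3862, 0.2666, 0.1898]
eef_rot: [[-0.916, -0.4, 0.0], [-0.4, 0.916, 0.0], [-0.0, -0.0, -1.0]]
contact_force: [-0.0, 0.4, 0.9]
finger_gap: 0.078
t 21.25 shift cm [ 0.02 -0.02  7.77] turn deg [-0.01  0.01 -0.01] F [-0.4 -0.3 -0.1] gap 0.038 pos [0.3864 0.2666 0.1897]
```

View pics/s16.png

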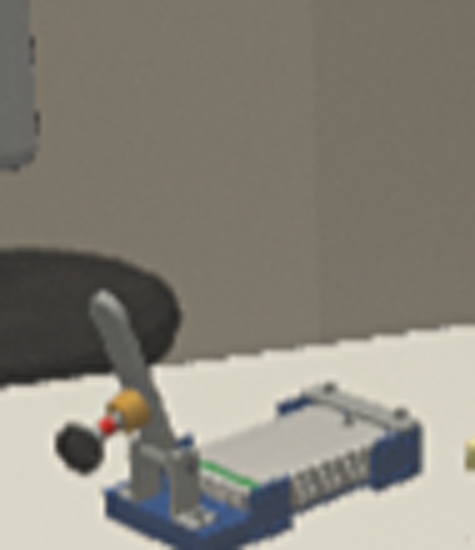

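View pics/t16.png

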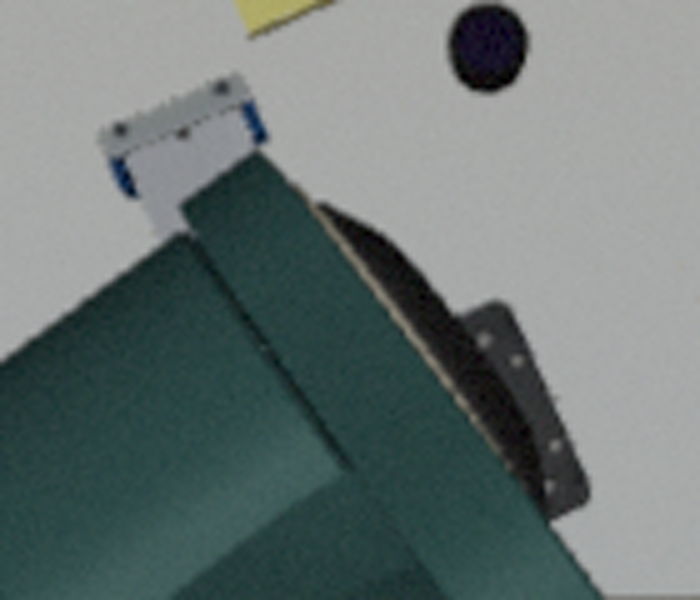

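The coupons sit flat with their far end under the lip (side crop (350,420), top crop (180,135)), and the loupe and note block are untouched. Lowering behind the hold arm and pushing it up.

```bash
python3 -m crank '[0,0,2.6,0,0,0,-1, 0,0,2.6,0,0,0,-1, 0,0,2.6,0,0,0,-1, 0,0,0,0,0,0,-1, -1.5,0,0,0,0,0,-1, -1.5,0,0,0,0,0,-1,0,0,0,0,0,0,-1]'; python3 look.py s17 165 120 95 110 5
```

```text
time_s: 22.18
tool_pos: [0.4149, 0.279, 0.1123]
eef_rot: [[-0.917, -0.4, 0.001], [-0.4, 0.917, 0.001], [-0.001, -0.0, -1.0]]
contact_force: [-0.7, -0.6, 0.5]
finger_gap: 0.006
```

View pics/s17.png

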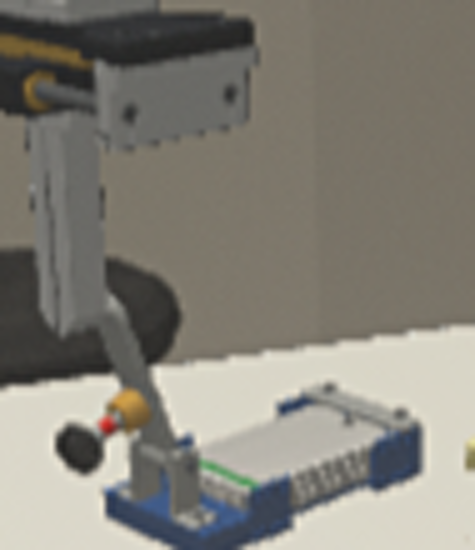

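The fingers are just behind the bar tip at (105,300). Pushing it to upright.

```bash
python3 -m crank '[-0.8,0,-0.1,0,0,0,-1, -0.8,0,-0.1,0,0,0,-1, -0.8,0,-0.1,0,0,0,-1, -0.8,0,-0.1,0,0,0,-1, 0,0,0,0,0,0,-1]'; python3 look.py s18 165 120 95 110 5; python3 - <<'E'
from h import *
r=78;hw=11;prev=None
s=arm.sense(); pc=rot(YAW).T@(np.array(s['tool_pos'])-O)*1e3; print('carrier-frame tcp',np.round(pc*[1,-1,-1],1))
for d in range(90,-1,-10):
    f=np.radians(d); X=72-r*np.cos(f)+3*np.sin(f)+hw; Z=40+r*np.sin(f)+3*np.cos(f)
    print(d,round(X,1),round(Z,1), None if prev is None else np.round([(X-prev[0])/10,(prev[1]-Z)/10],2)); prev=(X,Z)
E
```

```text
time_s: 22.85
tool_pos: [0.4433, 0.2914, 0.1157]
eef_rot: [[-0.916, -0.4, 0.0], [-0.4, 0.916, -0.0], [-0.0, -0.0, -1.0]]
contact_force: [-0.4, -0.3, 0.9]
finger_gap: 0.004
carrier-frame tcp [ 88.1  -0.2 115.7]
90 86.0 118.0 None
80 72.4 117.3 [-1.36  0.07]
70 59.1 114.3 [-1.33  0.3 ]
60 46.6 109.0 [-1.25  0.53]
50 35.2 101.7 [-1.14  0.74]
40 25.2 92.4 [-1.    0.92]
30 17.0 81.6 [-0.82  1.08]
20 10.7 69.5 [-0.62  1.21]
10 6.7 56.5 [-0.4  1.3]
0 5.0 43.0 [-0.17  1.35]
```

View pics/s18.png

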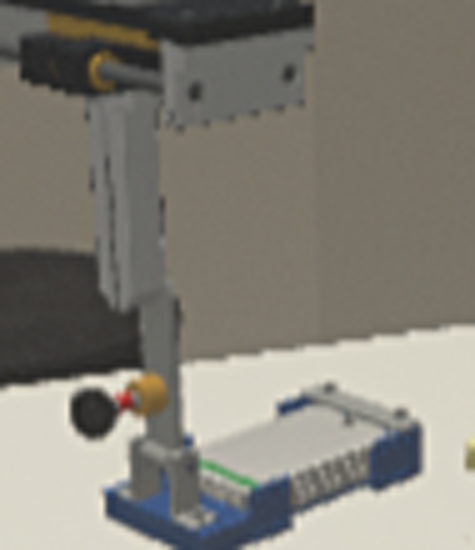

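The bar is upright. Fold it on over.

```bash
python3 -m crank '[-0.8,0,0,0,0,0,-1, -0.8,0,0,0,0,0,-1, -0.7,0,0.12,0,0,0,-1, -0.65,0,0.15,0,0,0,-1, -0.63,0,0.26,0,0,0,-1, -0.62,0,0.27,0,0,0,-1, -0.57,0,0.37,0,0,0,-1, -0.57,0,0.37,0,0,0,-1, 0,0,0,0,0,0,-1]'; python3 look.py s19 165 120 95 110 5;  python3 - <<'E'
from h import *
s=arm.sense(); pc=rot(YAW).T@(np.array(s['tool_pos'])-O)*1e3; print('carrier-frame tcp',np.round(pc*[1,-1,-1],1))
E
```

```text
time_s: 24.02
tool_pos: [0.4919, 0.3126, 0.1]
eef_rot: [[-0.916, -0.4, -0.0], [-0.4, 0.916, -0.0], [0.0, -0.0, -1.0]]
contact_force: [0.0, 0.0, -0.6]
finger_gap: 0.005
carrier-frame tcp [ 3.480e+01 -1.000e-01  1.002e+02]
```

View pics/s19.png

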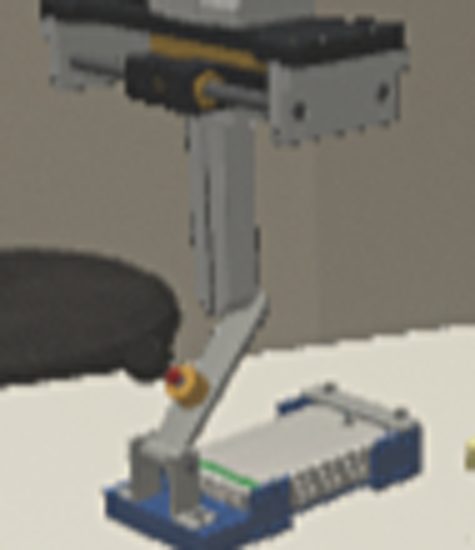

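```bash
python3 -m crank '[-0.5,0,0.4,0,0,0,-1, -0.5,0,0.45,0,0,0,-1, -0.42,0,0.52,0,0,0,-1, -0.4,0,0.54,0,0,0,-1, -0.32,0,0.6,0,0,0,-1, -0.3,0,0.6,0,0,0,-1, -0.2,0,0.65,0,0,0,-1, -0.2,0,0.65,0,0,0,-1, -0.1,0,0.6,0,0,0,-1, 0,0,0.4,0,0,0,-1, 0,0,0,0,0,0,-1]'; python3 look.py s20 165 120 95 110 5;  python3 - <<'E'
from h import *
s=arm.sense(); pc=rot(YAW).T@(np.array(s['tool_pos'])-O)*1e3; print('carrier-frame tcp',np.round(pc*[1,-1,-1],1))
E
```

```text
time_s: 25.45
tool_pos: [0.5184, 0.3242, 0.046]
eef_rot: [[-0.916, -0.4, -0.0], [-0.4, 0.916, -0.0], [0.0, -0.0, -1.0]]
contact_force: [0.6, -0.8, 0.9]
finger_gap: 0.004
carrier-frame tcp [ 5.6 -0.2 46.2]
```

View pics/s20.png

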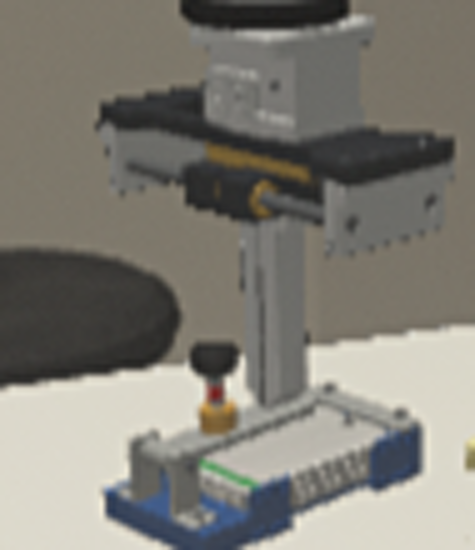

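Nearly down. Press the last few millimetres, reading the force.

```bash
python3 -m crank '[0,0,0.2,0,0,0,-1, 0,0,0,0,0,0,-1]'|egrep 'pos|force'; for i in 1 2 3; do python3 -m crank '[0,0,0.06,0,0,0,-1, 0,0,0,0,0,0,-1]'|egrep 'pos|force'; done
```

```text
tool_pos: [0.5185, 0.3244, 0.0443]
contact_force: [-0.1, 0.2, 0.1]
tool_pos: [0.5186, 0.3244, 0.0437]
contact_force: [1.1, 0.5, -0.4]
tool_pos: [0.5186, 0.3244, 0.0432]
contact_force: [-0.5, -0.2, 4.1]
tool_pos: [0.5187, 0.3244, 0.043]
contact_force: [-2.6, -1.3, 11.3]
```

The stop is felt at z = 43.0 mm, exactly the bar's top at 0 rad, with 11 N. Rise and go over the knob.

```bash
python3 -m crank '[0,0,-1,0,0,0,-1, 0,0,-2.4,0,0,0,-1, 0,0,-2.4,0,0,0,-1, 0,0,0,0,0,0,-1, 1.2,0,0,0,0,0,-1, 1.2,0,0,0,0,0,-1, 1.04,0,0,0,0,0,-1, 0,0,0,0,0,0,-1,0,0,0,0,0,0,-1]'; python3 look.py s21 165 120 95 110 5;  python3 - <<'E'
from h import *
s=arm.sense(); pc=rot(YAW).T@(np.array(s['tool_pos'])-O)*1e3; print('carrier-frame tcp',np.round(pc*[1,-1,-1],1))
E
```

```text
time_s: 27.62
tool_pos: [0.4872, 0.3107, 0.1005]
eef_rot: [[-0.916, -0.4, 0.0], [-0.4, 0.916, 0.0], [-0.0, -0.0, -1.0]]
contact_force: [0.8, -0.4, -0.2]
finger_gap: 0.009
carrier-frame tcp [ 39.7  -0.2 100.5]
```

View pics/s21.png

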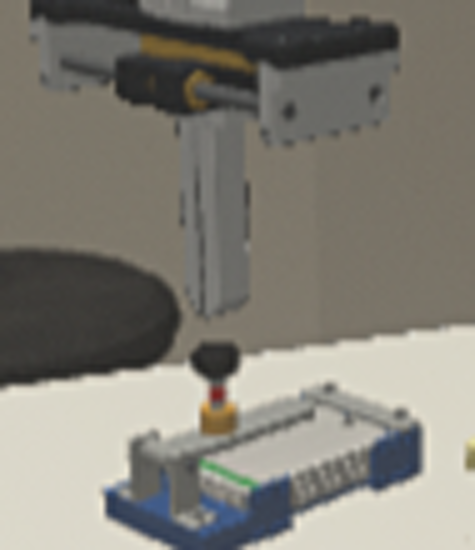

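The bar is level, the red band shows at (217,393), and the fingers are centred over the knob. Pressing.

```bash
python3 -m crank '[0,0,0.8,0,0,0,-1, 0,0,0.6,0,0,0,-1, 0,0,0.3,0,0,0,-1, 0,0,0.3,0,0,0,-1, 0,0,0.3,0,0,0,-1, 0,0,0.2,0,0,0,-1,0,0,0,0,0,0,-1]'|egrep 'pos|force'; for i in 1 2 3 4; do python3 -m crank '[0,0,0.1,0,0,0,-1, 0,0,0,0,0,0,-1]'|egrep 'pos|force'; done
```

```text
tool_pos: [0.487, 0.3106, 0.0754]
contact_force: [-0.6, -0.4, 0.3]
tool_pos: [0.4871, 0.3107, 0.0745]
contact_force: [0.7, -0.6, 1.0]
tool_pos: [0.4871, 0.3107, 0.0735]
contact_force: [0.5, 0.9, 1.3]
tool_pos: [0.4872, 0.3107, 0.0728]
contact_force: [-0.7, 0.6, 6.4]
tool_pos: [0.4874, 0.3109, 0.0726]
contact_force: [-4.4, -2.3, 19.4]
```

It bottoms at z = 72.6 mm (expected 72.5) with the force rising to 19 N. Retreat and look.

```bash
python3 -m crank '[0,0,-0.5,0,0,0,-1, 0,0,-2,0,0,0,-1, 0,0,-3,0,0,0,-1, 0,0,-3,0,0,0,-1, 2,-2,-2,0,0,0,-1, 3,-4,0,0,0,0,-1, 3,-4,0,0,0,0,-1, 3,-4,0,0,0,0,-1, 3,-4,0,0,0,0,-1, 0,0,0,0,0,0,-1, 0,0,0,0,0,0,-1]'; python3 look.py s22 180 165 75 66 9; python3 - <<'E'
from h import *
a=arm.capture('top')[:,:,::-1];cv2.imwrite('pics/t22raw.png',a)
cv2.imwrite('pics/t22.png',cv2.resize(a[140:300,170:330],None,fx=3.7,fy=3.7,interpolation=cv2.INTER_CUBIC))
E
```

```text
time_s: 30.92
tool_pos: [0.4309, 0.09, 0.1766]
eef_rot: [[-0.916, -0.4, 0.0], [-0.4, 0.916, 0.0], [-0.0, 0.0, -1.0]]
contact_force: [-0.2, 0.3, -0.5]
finger_gap: 0.002
```

View pics/s22.png

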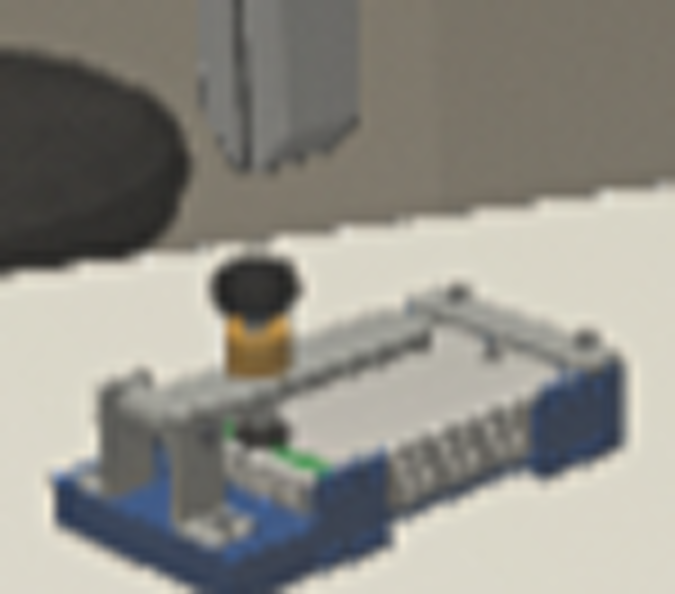

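View pics/t22.png

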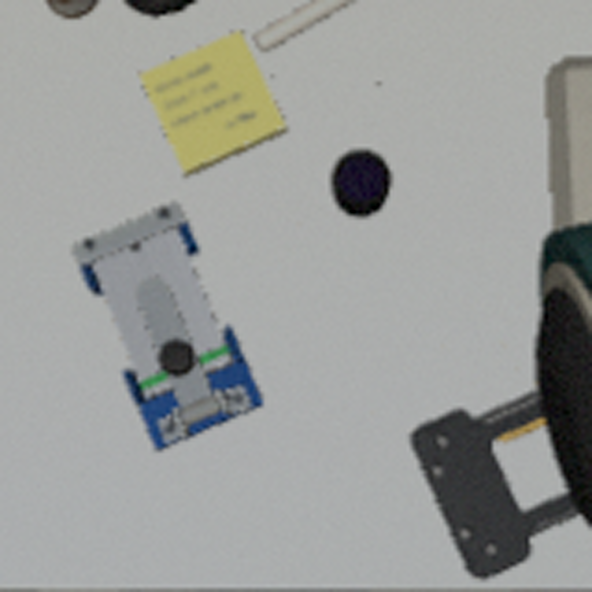

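No red shows between the knob and boss at (255,315), the foot is on the coupons at (262,432), and the bar is level. Quick numeric check, then hand in.

```bash
python3 - <<'E'
from h import *
a=cv2.imread('pics/s22raw.png')[165:231,180:255].astype(int); print('red px',((a[:,:,2]-np.maximum(a[:,:,0],a[:,:,1]))>70).sum())
b=cv2.imread('pics/sz1.png'); o=cv2.imread('pics/side0.png')[172:236,175:260].astype(int); print('red px before',((o[:,:,2]-np.maximum(o[:,:,0],o[:,:,1]))>70).sum())
t0,t1=[cv2.imread(f'pics/{n}raw.png' if n!='top0' else 'pics/top0.png').astype(int) for n in('top0','t22')]
for nm,(u,v,w,h) in {'note+marker':(205,115,85,75),'loupe':(255,175,25,27)}.items(): print(nm,np.abs(t0-t1)[v:v+h,u:u+w].max(2).mean())
arm.finish_job()
E
```

```text
red px 0
red px before 7
note+marker 17.566745098039217
loupe 15.617777777777778
the job is handed in; nothing more can be done
```

```bash
python3 - <<'E'
import cv2,numpy as np
a,b=[cv2.imread(p) for p in('pics/top0.png','pics/t22raw.png')]
print('empty table diff',np.abs(a.astype(int)-b)[255:275,310:340].max(2).mean())
def cen(m): y,x=np.nonzero(m); return round(x.mean(),2),round(y.mean(),2),len(x)
for i in(a,b):
    h=cv2.cvtColor(cv2.GaussianBlur(i,(0,0),.8),cv2.COLOR_BGR2HSV); m=np.zeros(h.shape[:2],bool);m[145:190,205:250]=1
    n=np.zeros_like(m);n[175:205,252:282]=1; k=np.zeros_like(m);k[115:160,235:292]=1
    print(cen(m&(h[...,1]>90)&(abs(h[...,0].astype(int)-27)<8)),cen(n&(h[...,2]<90)),cen(k&(h[...,1]>110)&((h[...,0]<8)|(h[...,0]>172))))
E
```

```text
empty table diff 89.41166666666666
(np.float64(227.09), np.float64(167.12), 764) (np.float64(267.09), np.float64(189.14), 230) (np.float64(276.98), np.float64(129.71), 83)
(np.float64(227.19), np.float64(167.18), 699) (np.float64(267.12), np.float64(188.98), 217) (np.float64(277.02), np.float64(129.72), 82)
```

The job is done and handed in at about 31 s of the 58 s allowed; no verdict was reported.

**What I did**
- **Coupons:** I gripped all three as one pile and tilted them 20°. I slid one end under the lip until it touched the end wall at about 9 N, lowered the other end to the floor and let go.
- **Hold-down arm:** I pushed it over with closed fingers until it stopped at 43.0 mm, exactly the height of the bar's top when fully down.
- **Plunger:** I pressed the knob until it bottomed at 72.6 mm (72.5 expected), with the force rising to 19 N.

**Last checks**
- The coupons lie flat in the pocket with their far end under the lip, and the bar is level over them.
- The plunger's foot is on the coupons and no red pixels of the band are left (7 at the start).
- The note block, marker and loupe are within 0.2 px of where they began.
- The gripper was well clear and touching nothing at the end.

**What disagreed**
- **Carrier position:** The top-camera estimate was about 3 mm short along the carrier's length. The side camera had hinted at this, and the wall contact corrected it.
- **Floor contact:** Pressing the pile onto the floor briefly gave 22 N down and about 9 N sideways. I unloaded most of it before letting go.
- **Before/after picture comparison:** Plain pixel differences told me nothing useful, so I compared the bystanders' centres instead. I did that on saved pictures after handing in.

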